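# Set a glued-up panel on bearers under two weights

### The arm

A 7-joint arm with a two-finger parallel gripper is mounted at the origin on a cart in front of the work surface, level with it; the furniture and walls round the work are solid. World frame = base frame: x ahead of the robot, y to its left, z up, the work surface at z = 0. Lengths are in m, angles in rad, forces in N, time in s.
With the tool pointing down it reaches from about 0.4 to 0.85 m from the base axis. Payload 10.4 kg.
Tool frame: the origin (TCP) lies at the centre of the arm's flange, where the gripper is bolted on; the fingertips stand 173 mm ahead of it and the grasp point (between the pads) lies 155 mm ahead of it (manip.nose_length is the distance from the TCP to the fingertips, in m); z points along the fingers, x is the direction in which the jaws open and shut, and the axes are right-handed (so a half turn about z gives the same grasp; the last joint's range is limited). The gripper opens to 85 mm and grips with 20 to 120 N. Pads are 22 mm wide; open, the fingers measure 114 mm over their backs; the gripper's body (76 mm by 85 mm) begins 54 mm behind the grasp point. The pads swing forward as they close: fully open they stand 13 mm farther back than shut.
Start: joints at [1.078, 0.332, -0.065, 1.46, 0.022, 1.35, -0.088], TCP at [0.283, -0.557, 0.405] pointing down, gripper open.
Joint ranges: [-2.6, 2.6], [-0.5, 2.12], [-1.47, 1.34], [0.16, 2.42], [-1.27, 4.41], [0.06, 2.06], [-2.6, 2.6]. Speed limits (rad/s): [2.22, 2.22, 2.79, 2.79, 3.14, 3.14, 3.14].

### API

Orientations are given as a unit quaternion [x, y, z, w].
In Python, from workcell import status, cams, order, manip gives the robot as it stands.
- The arm moves only by the tool servo_tool, never from a script. Its argument "motion" is a list that holds one entry, the list of rows, each a list of 6 numbers: the shift along the tool's x, y, z in units of 50 mm (1.0 is 50 mm), then the turn, a rotation vector about the tool's x, y, z in units of 5 degrees (1.0 is 5 degrees). In form: [[[x, y, z, ax, ay, az], ...]]. A call has 1 to 12 rows; each row shifts and turns the pose as measured when the row begins, along the tool's axes as they then stand; what a row does not reach is not made up. A row lasts 1/10 s, in which the tool goes at most 50 mm and 8.59 degrees, less where a joint would pass 70% of its speed; a pose out of reach is approached as far as the arm can. A call is refused whole if a number of a shift passes 1 or a number of a turn 1, either way. A call with a gripper value outside its range is refused whole. "jaw" is the closure in counts, from 0 (fully open) to 255 (shut), set as the call begins (left out, the last holds). The fingers move at their own pace and stop on an object; "force" is the grip in N (left out, the last holds). Time passes only in rows, so rows that do not move let the fingers close. It gives the time, the measured TCP pose, the force and the opening at its end, in the units of the state.
- status.get_obs(): the state, without advancing time (a new reading comes with each control period).
- cams.camera(name): name is "side" or "top"; returns a dict with "color" (384x512x3 uint8, red, green, blue), "vertical_fov" (degrees; the focal length in pixels is half the picture's height over the tangent of half this angle, whatever the lens; pixels are square), "cx", "cy" (the principal point, pixels), "extrinsics" (4x4, takes a point from camera to world coordinates). Camera axes: x right, y down, z forward; pixel columns grow to the right and rows downward; lengths in m; the calibration is good to about 2 mm. A picture is of the moment at which its call begins. There is no depth.
- order.hand_in(): hands the job in, once; it reports no verdict.
The state is a dict: "clock": time; "joint_pos": joint angles; "joint_velocities": joint speeds; "tau": joint torques, N m; "position": TCP position; "ee_rot": TCP orientation; "ft_force": force on the tool from outside, world axes, zero at the start; "torque": the same for the moment, N m; "grip_width": opening from 0.0 (shut) to 1.0 (fully open).
Only numpy, scipy, OpenCV 4.12 (cv2) and the standard library are available. Lean on these libraries where they do the work, as an engineer would, in place of code of your own. Each camera call takes 0.05 s, during which the arm holds its last target.

### The job

Set the striped wooden panel up to dry flat on the gluing board: lay one oak bearer squarely along the middle of each of the two dark bands, lay the panel across both bearers, centred on the board and square to it, and use two jars as weights, the tallest standing on the panel directly over the left-hand band (as seen from the robot) and the smallest directly over the right-hand band. Leave the middle-sized jar, the sanding block and the tape measure where they are, and let no jar tip over.

Things in the scene. Friction and masses are not known exactly. Their poses are not given: they have to be found in the camera images.
- gluing_board: Fixed flat plywood board on the bench, 190 (x) x 200 (y) x 12 mm thick; origin at the centre of its underside, so its top is 12 mm above the origin; x points away from the robot, y to the robot's left (the board may be turned by up to 0.25 rad). On its top are two flush dark bands, each 160 mm long (along x) and 53 mm wide, centred 60 mm to the left (y = +0.060) and 60 mm to the right (y = -0.060) of the board's middle. It cannot be moved.
- bearer_a: Loose plain oak offcut, one of two identical bearers, 45 x 150 x 30 mm high. Its length lies along its own y axis, its width along x. Origin at the centre of its underside, z up. 0.13 kg; grip it across its 45 mm width. Either bearer may lie on either band, either way round.
- bearer_b: The other oak bearer, identical to bearer_a: 45 x 150 x 30 mm high. Its length lies along its own y axis, its width along x. Origin at the centre of its underside, z up. 0.13 kg.
- strip_panel: Loose thin wooden panel glued up from three long strips (light, dark, light), 60 x 180 x 18 mm thick. Its length lies along its own y axis, its width along x. Origin at the centre of its underside, z up. 0.13 kg; grip it across its 60 mm width. Either way round will do.
- jar_tall: Tallest of three closed glass jars of hardware, 68 mm diameter, 94 mm high, zinc screws inside, lid 60 mm wide from 82 mm up. Origin at the centre of its underside, z up. It stands upright; its yaw does not matter. About 0.36 kg. (A wall cabinet overhangs the back of the bench, front edge at x = 0.645 m, underside 0.28 m above the bench top: keep wrist and hand clear of it.)
- jar_small: Smallest of the three closed jars, 58 mm diameter, 72 mm high, brass screws inside, lid 51 mm wide from 65 mm up. Origin at the centre of its underside, z up. It stands upright; its yaw does not matter. About 0.3 kg.
- jar_middle: Middle-sized jar, 62 mm diameter, 82 mm high, nails inside; not wanted, stays where it is. Origin at the centre of its underside, z up. 
- sanding_block: Loose sanding block, 63 x 116 x 29 mm high, shorter and wider than the bearers; not wanted, stays where it is. Its length lies along its own y axis, its width along x. Origin at the centre of its underside, z up. 
- tape_measure: Loose tape measure standing on edge, 39 x 86 x 60 mm high; not wanted, stays where it is. Origin at the centre of its underside, z up. 

How it is judged:
By the outcome, as a careful person would: the job done as asked, in the order asked, and still so for the second after the job is handed in, with the robot touching nothing.
It also fails if it takes over 122 s, if anything falls off the work surface, if the arm or the gripper's body presses on something with over 40 N, if the wrist force passes 120 N, or if a joint passes its speed limit or range.

## Working session

There is one attempt and no reset: what is moved stays moved. The work goes in short steps, Python scripts to look and compute and a tool call to move; the robot and the scene stay as the last step left them, time stands still between calls to the robot, and variables do not carry over. Pictures are saved under pics/ and viewed, and the job is handed in when it is done.

Besides the shell and the picture viewer there is one more tool, called after ">>>" by a JSON object that holds its "api" and its "payload". servo_tool: Moves the arm, as the interface text tells. Its arguments: {"type":"object","properties":{"motion":{"type":"array","items":{"type":"array","items":{"type":"array","items":{"type":"number"}}}},"jaw":{"type":"number"},"force":{"type":"number"}},"required":["motion"]}

```bash
ls; mkdir -p pics; python3 - <<'E'
from workcell import status,cams,order,manip
import cv2,numpy as np
print(status.get_obs()); print(manip.nose_length)
for n in("side","top"):
    c=cams.camera(n); cv2.imwrite(f"pics/{n}0.png",c["color"][:,:,::-1]); print(n,c["vertical_fov"],c["cx"],c["cy"],c["extrinsics"],[k for k in c])
E
```

```text
pics
{'clock': 0.0, 'joint_pos': array([ 1.07840687,  0.33287299, -0.06474473,  1.4609541 ,  0.02159138,
        1.34986922, -0.08854116]), 'joint_velocities': array([-0.00012653, -0.00182975, -0.00053807, -0.00093028, -0.00073126,
        0.00113558, -0.00107288]), 'tau': array([-1.04821986e-03, -6.25448084e+01,  4.88241808e-02, -3.91602802e+01,
        1.61720632e-02,  9.88381886e-03, -2.48782294e-05]), 'position': array([ 0.28290703, -0.55716085,  0.40390905]), 'ee_rot': array([ 8.52266425e-01, -5.23107489e-01, -6.10802394e-04, -3.50423663e-04]), 'ft_force': array([0.90550448, 0.4595274 , 0.52589776]), 'torque': array([ 0.00188581,  0.01727435, -0.00786839]), 'grip_width': 0.9949403364736232}
0.1734
side 43.56042906836048 255.94466122162166 189.25174803942147 [[-0.32787364 -0.8177333   0.47308681 -0.31252472]
 [-0.94463385  0.29059971 -0.15237684  0.24069121]
 [-0.01287527 -0.49685416 -0.86773854  1.44185473]
 [ 0.          0.          0.          1.        ]] ['color', 'vertical_fov', 'cx', 'cy', 'extrinsics']
top 50.42488647236813 257.4768273463523 189.46868873754576 [[ 0.03015184 -0.99086053  0.13147729  0.28968397]
 [-0.99948717 -0.02846913  0.01465992 -0.00890733]
 [-0.01078289 -0.13185189 -0.99121078  1.2696576 ]
 [ 0.          0.          0.          1.        ]] ['color', 'vertical_fov', 'cx', 'cy', 'extrinsics']
```

```bash
python3 - <<'E'
import cv2
for n in("side","top"):
    a=cv2.imread(f"pics/{n}0.png"); cv2.imwrite(f"pics/{n}0b.png",cv2.resize(a,(800,600),interpolation=cv2.INTER_CUBIC))
E
```

```text
(no output)
```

View pics/side0b.png

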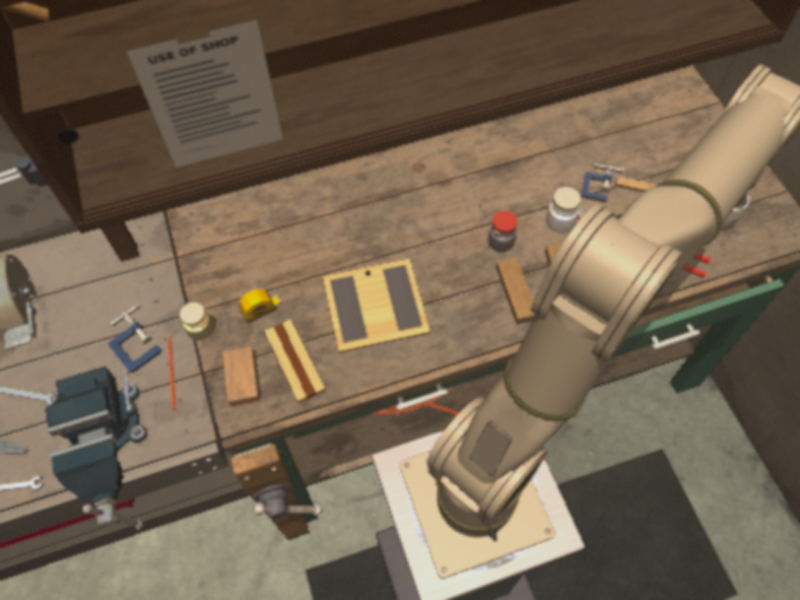

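View pics/top0b.png

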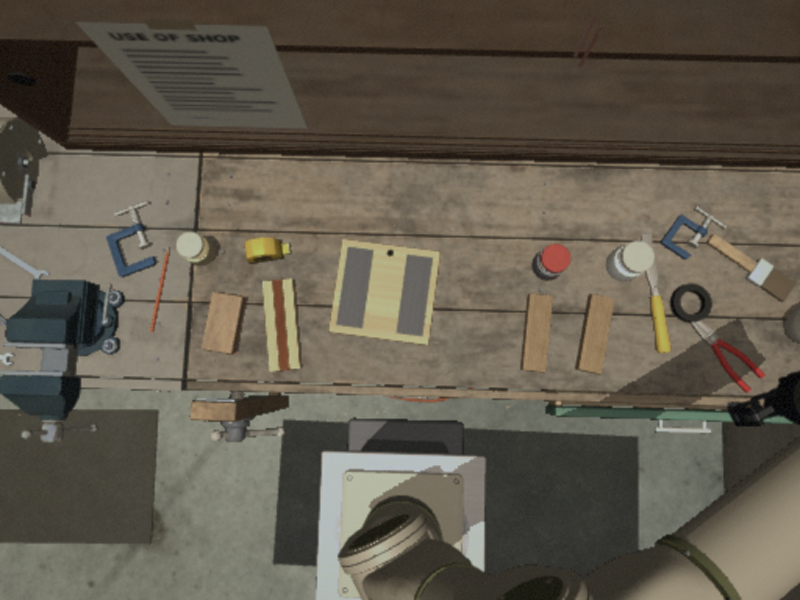

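The top view, in 800x600 pixels, shows:
- The board is at about (385,292).
- The bearers are at (537,332) and (595,332), and the panel is at (281,325).
- The sanding block is at (222,322) and the tape at (265,248).
- The jars are at (190,248) cream, (553,260) red and (632,258) grey.

Next I'll measure them, using enlarged crops.

```bash
cat > h.py <<'E'
import numpy as np,cv2
from workcell import status,cams
def grab(n,save=None):
    c=cams.camera(n)
    if save: cv2.imwrite(f"pics/{save}.png",c["color"][:,:,::-1])
    return c
H,W=384,512
CAL={}
def setcal(n,c): CAL[n]=(c["vertical_fov"],c["cx"],c["cy"],np.array(c["extrinsics"]))
def ray(n,uv):
    f,cx,cy,E=CAL[n]; f=H/2/np.tan(np.radians(f)/2)
    uv=np.atleast_2d(uv).astype(float)
    d=np.c_[(uv[:,0]-cx)/f,(uv[:,1]-cy)/f,np.ones(len(uv))]@E[:3,:3].T
    return E[:3,3],d
def plane(n,uv,z):
    o,d=ray(n,uv); return o+d*((z-o[2])/d[:,2])[:,None]
def proj(n,P):
    f,cx,cy,E=CAL[n]; f=H/2/np.tan(np.radians(f)/2)
    p=(np.atleast_2d(P)-E[:3,3])@E[:3,:3]
    return np.c_[p[:,0]/p[:,2]*f+cx,p[:,1]/p[:,2]*f+cy]
def tri(uvs):
    A=np.zeros((3,3));b=np.zeros(3);L=[]
    for n,uv in uvs:
        o,d=ray(n,uv);d=d[0]/np.linalg.norm(d);M=np.eye(3)-np.outer(d,d);A+=M;b+=M@o;L.append((o,M))
    x=np.linalg.solve(A,b); return x,[np.linalg.norm(M@(x-o)) for o,M in L]
def crop(img,x0,y0,x1,y1,s,name):
    cv2.imwrite(f"pics/{name}.png",cv2.resize(img[y0:y1,x0:x1],None,fx=s,fy=s,interpolation=cv2.INTER_CUBIC))
import json,os
if os.path.exists("cal.json"):
    for k,v in json.load(open("cal.json")).items(): CAL[k]=(v[0],v[1],v[2],np.array(v[3]))
E
python3 - <<'E'
import json
from h import *
d={}
for n in("side","top"):
    c=cams.camera(n); d[n]=(c["vertical_fov"],c["cx"],c["cy"],np.array(c["extrinsics"]).tolist())
json.dump(d,open("cal.json","w"))
t=cv2.imread("pics/top0.png");s=cv2.imread("pics/side0.png")
crop(t,100,140,300,250,4,"tL");crop(t,320,140,520,250,4,"tR")
crop(s,100,150,300,270,4,"sL");crop(s,300,110,400,210,6,"sR")
E
```

```text
(no output)
```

View pics/tL.png

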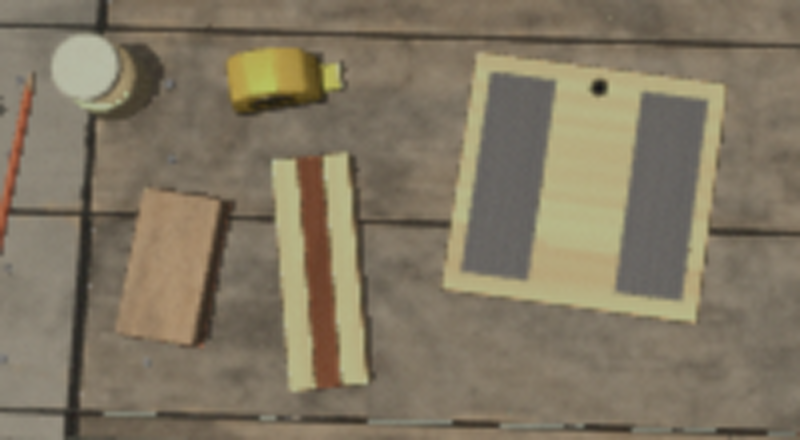

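View pics/tR.png

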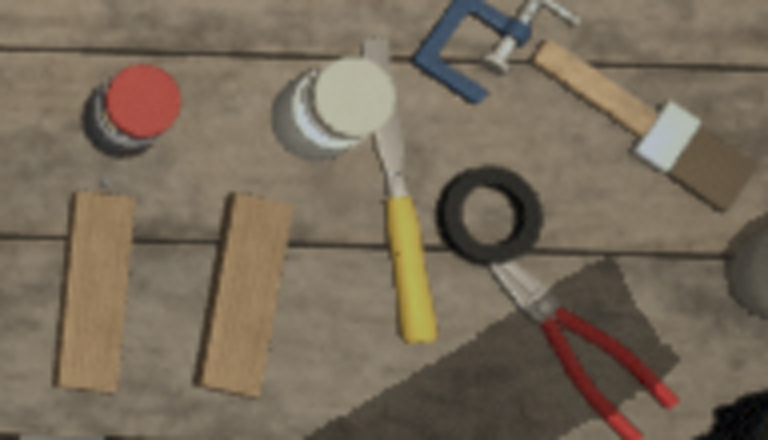

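View pics/sL.png

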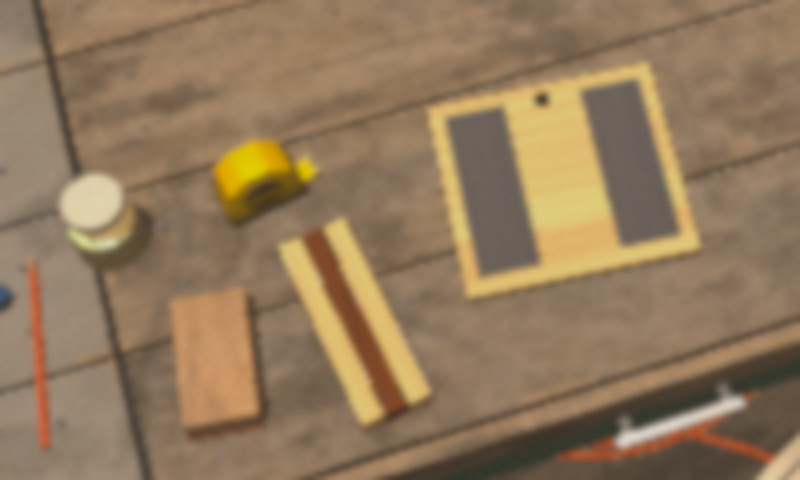

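View pics/sR.png

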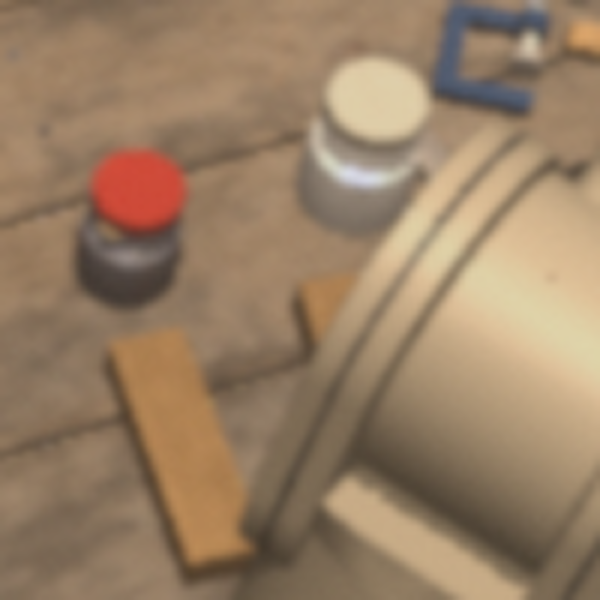

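The grey-white jar on the right looks tallest, the cream one on the left smallest, and the red one in between. I'll check this by triangulating lids, and get the box poses from masks.

```bash
cat > meas.py <<'E'
from h import *
def rectmask(img,roi,fn,name=None,close=5):
    x0,y0,x1,y1=roi; s=4
    a=cv2.resize(img[y0:y1,x0:x1],None,fx=s,fy=s,interpolation=cv2.INTER_CUBIC)
    hsv=cv2.cvtColor(a,cv2.COLOR_BGR2HSV).astype(int)
    m=fn(hsv,a.astype(int)).astype(np.uint8)*255
    m=cv2.morphologyEx(m,cv2.MORPH_OPEN,np.ones((5,5)));m=cv2.morphologyEx(m,cv2.MORPH_CLOSE,np.ones((close,close)))
    cs,_=cv2.findContours(m,cv2.RETR_EXTERNAL,cv2.CHAIN_APPROX_NONE)
    c=max(cs,key=cv2.contourArea)
    if name:
        b=a.copy();cv2.drawContours(b,[c],-1,(255,0,255),1);cv2.imwrite(f"pics/{name}.png",b)
    return (c[:,0,:].astype(float)+.5)/s-.5+np.array([x0,y0]),c
def worldrect(n,pts,z):
    P=plane(n,pts,z)[:,:2].astype(np.float32)
    (c,sz,ang)=cv2.minAreaRect(P*1000)
    # long-axis direction
    b=cv2.boxPoints((c,sz,ang)); e=[b[1]-b[0],b[2]-b[1]]; l=max(e,key=np.linalg.norm)
    a=np.arctan2(l[1],l[0]); 
    M=cv2.moments(P.reshape(-1,1,2)*1000)
    return np.array(c).round(1),np.sort(sz).round(1),round(float(a),4),(round(M['m10']/M['m00'],1),round(M['m01']/M['m00'],1))
E
python3 - <<'E'
from meas import *
t=cv2.imread("pics/top0.png")
def px(n,uv,r=1):
    a=cv2.cvtColor(t,cv2.COLOR_BGR2HSV); 
    print(n,a[int(uv[1]),int(uv[0])])
for n,(x,y,q) in dict(bearer=(95,300,'R'),bearer2=(245,300,'R'),bench=(170,200,'R'),bench2=(160,400,'R'),sand=(170,260,'L'),pl=(290,260,'L'),pd=(315,260,'L'),board=(580,180,'L'),bench3=(400,100,'L'),bench4=(420,350,'L'),band=(500,180,'L'),red=(140,100,'R'),white=(355,95,'R'),cream=(85,65,'L')).items():
    px(n,((100 if q=='L' else 320)+x/4,140+y/4))
E
```

```text
bearer [ 17  97 150]
bearer2 [ 17  97 147]
bench [ 20  56 132]
bench2 [ 18  53 125]
sand [ 17  88 168]
pl [ 26  71 182]
pd [ 11 145 109]
board [ 25  73 182]
bench3 [ 19  51 110]
bench4 [ 19  54 132]
band [ 17  18 102]
red [  3 152 169]
white [ 29  30 180]
cream [ 33  29 185]
```

```bash
python3 - <<'E'
from meas import *
t=cv2.imread("pics/top0.png")
R=lambda a,b,c,d:(320+a//4,140+b//4,320+c//4,140+d//4)
L=lambda a,b,c,d:(100+a//4,140+b//4,100+c//4,140+d//4)
sat=lambda h,a:(h[...,1]>74)&(h[...,2]>120)
for n,roi,fn,z in [("bearerL",R(40,170,150,410),sat,.03),("bearerR",R(180,170,310,410),sat,.03),
  ("sand",L(100,170,240,360),lambda h,a:(h[...,1]>70)&(h[...,2]>140),.029),
  ("panel",L(255,140,385,400),lambda h,a:(h[...,2]>153)|((h[...,1]>95)),.018),
  ("board",L(430,40,740,335),lambda h,a:(h[...,2]>155),.012),
  ("bandL",L(465,60,560,290),lambda h,a:(h[...,1]<42)&(h[...,2]<135),.012),
  ("bandR",L(615,80,720,310),lambda h,a:(h[...,1]<42)&(h[...,2]<135),.012)]:
    p,c=rectmask(t,roi,fn,"m_"+n,close=9); print(n,worldrect("top",p,z))
P=[]
for f in ("bearerL","bearerR","sand","panel","board","bandL","bandR"):
    i=cv2.imread(f"pics/m_{f}.png"); P.append(cv2.copyMakeBorder(i,0,300-i.shape[0],0,4,cv2.BORDER_CONSTANT))
o=np.hstack(P); print(o.shape); cv2.imwrite("pics/ms.png",cv2.resize(o,None,fx=800/o.shape[1],fy=800/o.shape[1]))
E
```

```text
bearerL (array([ 391.5, -255.1]), array([ 45.5, 151.6]), -0.0922, (392.0, -255.0))
bearerR (array([ 392.9, -369.3]), array([ 45.6, 151.3]), -0.1814, (393.0, -369.2))
sand (array([392.8, 363.6]), array([ 59.8, 112.2]), -0.1263, (393.0, 363.4))
panel (array([393.2, 249.5]), array([ 60.1, 180.8]), 0.1376, (393.5, 249.5))
board (array([466.5,  46.3]), array([190.3, 200.1]), 1.4643, (466.5, 46.5))
bandL (array([473.2, 106.9]), array([ 52.7, 157.4]), -0.1102, (473.0, 106.2))
bandR (array([460.6, -13.3]), array([ 50.8, 157.4]), -0.1084, (460.6, -13.3))
(300, 1052, 3)
```

View pics/ms.png

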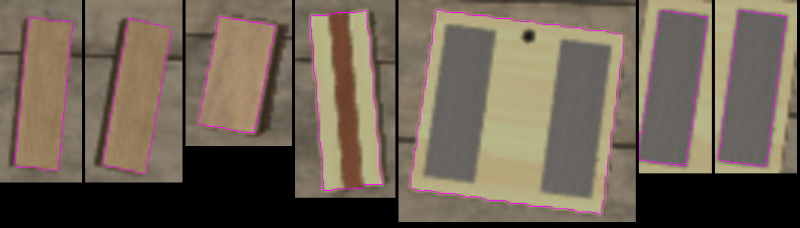

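Sizes match the spec within about 1 mm, except the sanding block, which doesn't matter here. The board's yaw is about -0.108. Now the jars, with a cross-check from the side camera.

```bash
python3 - <<'E'
from meas import *
t=cv2.imread("pics/top0.png");s=cv2.imread("pics/side0.png")
hs=cv2.cvtColor(s,cv2.COLOR_BGR2HSV)
print(hs[110+100//6,300+375//6],hs[110+190//6,300+140//6],hs[150+200//4,100+95//4], hs[150+280//4,100+480//4])
lid=lambda h,a:(h[...,2]>160)&(h[...,1]<60)&(h[...,0]>18)
red=lambda h,a:((h[...,0]<8)|(h[...,0]>170))&(h[...,1]>115)
lidS=lambda h,a:(h[...,2]>165)&(h[...,1]<110)
J=dict(tall=((385,148,422,178),lid,(352,116,375,137),lidS,.094),mid=((342,152,368,178),red,(310,132,335,152),red,.082),small=((108,145,135,163),lid,(112,190,136,208),lidS,.072))
for n,(r1,f1,r2,f2,z) in J.items():
    out=[]
    for cam,img,r,f in (("top",t,r1,f1),("side",s,r2,f2)):
        p,c=rectmask(img,r,f,f"j_{n}_{cam}")
        P=plane(cam,p,z)[:,:2].astype(np.float32)*1000
        h=cv2.convexHull(p.astype(np.float32).reshape(-1,1,2)); M=cv2.moments(h); uv=(M['m10']/M['m00'],M['m01']/M['m00'])
        (cc,rad)=cv2.minEnclosingCircle(P); ar=cv2.contourArea(cv2.convexHull(P))
        out.append((cam,uv)); print(n,cam,np.round(cc,1),"diam",round(2*rad,1),"eqd",round(2*np.sqrt(ar/np.pi),1),"cen",(plane(cam,uv,z)[0,:2]*1000).round(1))
    print("  tri",tri(out))
# side check of board bands
p,c=rectmask(s,(205,165,278,226),lambda h,a:(h[...,2]>150)&(h[...,1]>95),"m_boardside"); print(worldrect("side",p,.012))
P=[]
for n in J:
  for c in("top","side"):
    i=cv2.imread(f"pics/j_{n}_{c}.png");P.append(cv2.copyMakeBorder(i,0,160-i.shape[0],0,4,cv2.BORDER_CONSTANT))
i=cv2.imread("pics/m_boardside.png");P=[cv2.copyMakeBorder(x,0,260-x.shape[0],0,0,cv2.BORDER_CONSTANT) for x in P+[i]]
o=np.hstack(P);cv2.imwrite("pics/js.png",cv2.resize(o,None,fx=min(1,800/o.shape[1]),fy=min(1,800/o.shape[1])))
E
```

```text
[ 20  63 221] [  4 186 206] [ 23  57 222] [ 19 127 218]
tall top [ 526.1 -434. ] diam 77.0 eqd 61.4 cen [ 530.4 -432.3]
tall side [ 539.1 -431. ] diam 65.3 eqd 62.3 cen [ 538.5 -429.7]
  tri (array([ 0.52745643, -0.42371265,  0.11100156]), [np.float64(0.002387530536170131), np.float64(0.0023875305361700156)])
mid top [ 529.4 -277.8] diam 56.1 eqd 54.8 cen [ 529.  -277.9]
mid side [ 531.  -278.5] diam 61.9 eqd 58.6 cen [ 531.6 -277.3]
  tri (array([ 0.52824187, -0.27604882,  0.08711151]), [np.float64(0.0007268274991373702), np.float64(0.0007268274991372517)])
small top [537.5 424.1] diam 50.7 eqd 46.9 cen [538.8 423.6]
small side [540.2 423.4] diam 58.6 eqd 53.2 cen [542.1 423.7]
  tri (array([0.53792726, 0.42222663, 0.07789694]), [np.float64(0.0007498528378053121), np.float64(0.0007498528378053938)])
(array([471.8,  50.3]), array([199.6, 213.1]), 1.4589, (470.5, 47.6))
```

View pics/js.png

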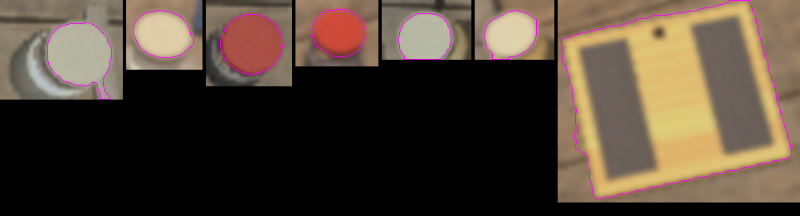

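```bash
cat > go.py <<'E'
import sys,numpy as np
from scipy.spatial.transform import Rotation as R
from workcell import status
# usage: go.py x y z yaw   (m, rad; jaw-axis yaw) -> remaining motion in tool axes/units
s=status.get_obs(); p=s["position"]; q=R.from_quat(s["ee_rot"]).as_matrix()
jy=np.arctan2(q[1,0],q[0,0])
print("t",round(s["clock"],2),"pos",p.round(4),"jawyaw",jy.round(4),"tilt",np.round(q[:2,2],4),"grip",round(s["grip_width"],3),"F",s["ft_force"].round(1),"q",s["joint_pos"].round(2))
if len(sys.argv)>4:
    x,y,z,yaw=map(float,sys.argv[1:5])
    T=np.c_[[np.cos(yaw),np.sin(yaw),0],[np.sin(yaw),-np.cos(yaw),0],[0,0,-1]]
    d=np.array([x,y,z])-p
    rv=R.from_matrix(q.T@T).as_rotvec(degrees=True)
    print("turn units",(rv/5).round(2)," shift in CURRENT tool axes",(q.T@d/.05).round(2)," shift in TARGET tool axes",(T.T@d/.05).round(2))
E
python3 go.py .3929 -.3693 .3 -1.752
```

```text
t 0.2 pos [ 0.2829 -0.5572  0.4042] jawyaw -1.101 tilt [-0.0004  0.0008] grip 0.998 F [-0.1  0.4  0.3] q [ 1.08  0.33 -0.06  1.46  0.02  1.35 -0.09]
turn units [0.   0.01 7.46]  shift in CURRENT tool axes [-2.35 -3.66  2.09]  shift in TARGET tool axes [-4.09 -1.49  2.08]
```

>>> {"api": "servo_tool", "payload": {"motion": [[[0,0,0.2,0,0,0.93],[0,0,0.3,0,0,0.93],[0,0,0.3,0,0,0.93],[0,0,0.3,0,0,0.93],[0,0,0.3,0,0,0.93],[0,0,0.3,0,0,0.93],[0,0,0.3,0,0,0.93],[0,0,0.1,0,0,0.93]]], "jaw": 0, "force": 50}}

```text
clock: 1.0
position: [0.2826, -0.557, 0.2949]
ee_rot: [-0.631, 0.775, 0.001, 0.0]
ft_force: [-0.8, 0.0, 0.5]
grip_width: 0.998
```

>>> {"api": "servo_tool", "payload": {"motion": [[[-0.5,-0.2,0,0,0,0],[-0.7,-0.25,0,0,0,0],[-0.8,-0.3,0,0,0,0],[-0.8,-0.3,0,0,0,0],[-0.8,-0.3,0,0,0,0],[-0.5,-0.15,0,0,0,0],[0,0,0,0,0,0]]]}}

```text
clock: 1.7
position: [0.4008, -0.365, 0.2916]
ee_rot: [-0.629, 0.777, 0.003, -0.001]
ft_force: [-0.4, 0.2, -0.3]
grip_width: 1.001
```

```bash
python3 go.py .3929 -.3693 .176 -1.752; python3 -c "
from h import *
for n in('top','side'): grab(n,n+'1')
t=cv2.imread('pics/top1.png');s=cv2.imread('pics/side1.png')
cv2.imwrite('pics/v1.png',cv2.resize(np.hstack([t,s]),(800,300)))"
```

```text
t 1.7 pos [ 0.4008 -0.365   0.2916] jawyaw -1.7813 tilt [-0.0045  0.0038] grip 1.001 F [-0.4  0.2 -0.3] q [ 0.73  0.25 -0.09  1.81  0.02  1.09 -1.15]
turn units [ 0.06  0.03 -0.34]  shift in CURRENT tool axes [0.12 0.12 2.31]  shift in TARGET tool axes [0.11 0.14 2.31]
```

View pics/v1.png

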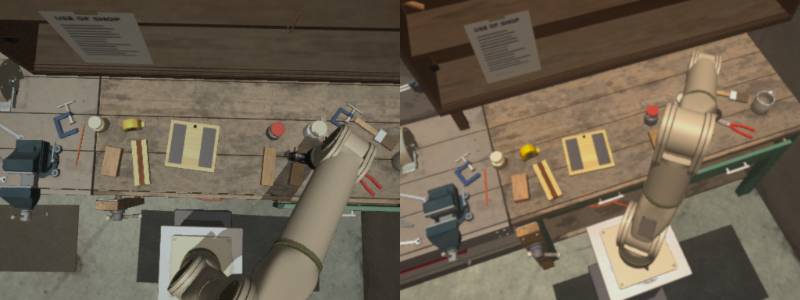

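The gripper is over the right-hand bearer. I'll trim the error and descend.

>>> {"api": "servo_tool", "payload": {"motion": [[[0.11,0.13,0.3,0.06,0.03,-0.34],[0,0,0.5,0,0,0],[0,0,0.5,0,0,0],[0,0,0.4,0,0,0],[0,0,0.2,0,0,0],[0,0,0,0,0,0]]]}}

```text
clock: 2.4
position: [0.3853, -0.3815, 0.1942]
ee_rot: [-0.634, 0.773, -0.002, -0.002]
ft_force: [0.3, -1.0, 0.4]
grip_width: 1.003
```

```bash
python3 go.py .3929 -.3693 .176 -1.752
```

```text
t 2.4 pos [ 0.3853 -0.3815  0.1942] jawyaw -1.7675 tilt [-0.0011 -0.0064] grip 1.003 F [ 0.3 -1.   0.4] q [ 0.76  0.37 -0.07  1.89  0.04  0.88 -1.11]
turn units [-0.   -0.07 -0.18]  shift in CURRENT tool axes [-0.27 -0.1   0.36]  shift in TARGET tool axes [-0.27 -0.11  0.36]
```

>>> {"api": "servo_tool", "payload": {"motion": [[[-0.14,-0.05,0,0,-0.04,-0.1],[-0.13,-0.05,0,0,-0.03,-0.08],[0,0,0,0,0,0]]]}}

```text
clock: 2.7
position: [0.3934, -0.3697, 0.1962]
ee_rot: [-0.64, 0.768, -0.001, 0.0]
ft_force: [-0.4, -0.9, 0.6]
grip_width: 1.0
```

```bash
python3 go.py .3929 -.3693 .176 -1.752
```

```text
t 2.7 pos [ 0.3934 -0.3697  0.1962] jawyaw -1.7523 tilt [ 0.0019 -0.0017] grip 1.0 F [-0.4 -0.9  0.6] q [ 0.74  0.37 -0.09  1.89  0.04  0.88 -1.11]
turn units [-0.03 -0.02 -0.  ]  shift in CURRENT tool axes [-0.01  0.01  0.4 ]  shift in TARGET tool axes [-0.01  0.01  0.4 ]
```

>>> {"api": "servo_tool", "payload": {"motion": [[[0,0,0.2,0,0,0],[0,0,0.18,0,0,0],[0,0,0,0,0,0]]]}}

```text
clock: 3.0
position: [0.3942, -0.3696, 0.1771]
ee_rot: [-0.641, 0.768, -0.003, 0.0]
ft_force: [0.9, 1.0, -0.1]
grip_width: 0.998
```

```bash
python3 go.py .3929 -.3693 .176 -1.752
```

```text
t 3.0 pos [ 0.3942 -0.3696  0.1771] jawyaw -1.7511 tilt [ 0.0041 -0.0036] grip 0.998 F [ 0.9  1.  -0.1] q [ 0.74  0.39 -0.08  1.9   0.04  0.84 -1.12]
turn units [-0.05 -0.03  0.01]  shift in CURRENT tool axes [-0.    0.03  0.02]  shift in TARGET tool axes [-0.    0.03  0.02]
```

>>> {"api": "servo_tool", "payload": {"motion": [[[0,0.03,0.02,-0.05,-0.03,0],[0,0,0,0,0,0],[0,0,0,0,0,0],[0,0,0,0,0,0],[0,0,0,0,0,0],[0,0,0,0,0,0],[0,0,0,0,0,0],[0,0,0,0,0,0]]], "jaw": 255, "force": 50}}

```text
clock: 3.8
position: [0.3922, -0.3695, 0.1758]
ee_rot: [-0.64, 0.768, 0.0, -0.0]
ft_force: [-0.4, 0.0, 0.1]
grip_width: 0.516
```

```bash
python3 go.py .473 .106 .176 -1.679
```

```text
t 3.8 pos [ 0.3922 -0.3695  0.1758] jawyaw -1.7518 tilt [-0.0008  0.0005] grip 0.516 F [-0.4  0.   0.1] q [ 0.74  0.4  -0.08  1.9   0.04  0.84 -1.11]
turn units [ 0.01  0.   -0.83]  shift in CURRENT tool axes [-9.65  0.12 -0.  ]  shift in TARGET tool axes [-9.63 -0.58 -0.  ]
```

>>> {"api": "servo_tool", "payload": {"motion": [[[0,0,-0.2,0,0,0],[0,0,-0.5,0,0,0],[0,0,-0.5,0,0,-0.4],[0,0,-0.3,0,0,-0.43],[-0.3,0,0,0,0,0],[-0.6,0,0,0,0,0],[-0.8,-0.05,0,0,0,0],[-0.8,-0.05,0,0,0,0],[-0.8,-0.1,0,0,0,0],[-0.8,-0.1,0,0,0,0],[-0.6,-0.1,0,0,0,0],[-0.4,0,0,0,0,0]]]}}

```text
clock: 5.0
position: [0.4381, -0.1043, 0.2531]
ee_rot: [-0.664, 0.747, 0.001, -0.001]
ft_force: [-0.9, 0.2, -1.0]
grip_width: 0.514
```

```bash
python3 go.py .473 .106 .25 -1.679
```

```text
t 5.0 pos [ 0.4381 -0.1043  0.2531] jawyaw -1.6884 tilt [-0.0032  0.0001] grip 0.514 F [-0.9  0.2 -1. ] q [ 0.43  0.12 -0.31  2.06  0.05  0.97 -1.59]
turn units [ 0.04 -0.   -0.11]  shift in CURRENT tool axes [-4.26 -0.2   0.06]  shift in TARGET tool axes [-4.26 -0.24  0.06]
```

>>> {"api": "servo_tool", "payload": {"motion": [[[-0.5,-0.04,0,0.04,0,-0.11],[-0.7,-0.04,0,0,0,0],[-0.8,-0.04,0,0,0,0],[-0.8,-0.04,0,0,0,0],[-0.7,-0.04,0,0,0,0],[-0.5,0,0,0,0,0],[-0.2,0,0,0,0,0],[0,0,0,0,0,0]]]}}

```text
clock: 5.8
position: [0.4641, 0.1213, 0.2492]
ee_rot: [-0.669, 0.744, 0.002, -0.002]
ft_force: [-0.1, -0.7, -3.3]
grip_width: 0.516
```

```bash
python3 go.py .473 .106 .19 -1.679
```

```text
t 5.8 pos [0.4641 0.1213 0.2492] jawyaw -1.6772 tilt [-0.0047 -0.0002] grip 0.516 F [-0.1 -0.7 -3.3] q [ 0.11  0.21 -0.5   1.99  0.12  0.98 -2.12]
turn units [ 0.05 -0.01  0.02]  shift in CURRENT tool axes [ 0.28 -0.22  1.18]  shift in TARGET tool axes [ 0.28 -0.21  1.18]
```

>>> {"api": "servo_tool", "payload": {"motion": [[[0.14,-0.11,0.1,0.05,0,0.02],[0.14,-0.1,0.2,0,0,0],[0,0,0.3,0,0,0],[0,0,0.2,0,0,0],[0,0,0,0,0,0]]]}}

```text
clock: 6.3
position: [0.4734, 0.0973, 0.2049]
ee_rot: [-0.664, 0.748, -0.001, -0.002]
ft_force: [-1.2, -0.3, -1.2]
grip_width: 0.516
```

```bash
python3 go.py .473 .106 .189 -1.679; python3 -c "
from h import *
t=grab('top','top2')
t=cv2.imread('pics/top2.png'); crop(t,180,140,300,230,6,'v2')"
```

```text
t 6.3 pos [0.4734 0.0973 0.2049] jawyaw -1.6886 tilt [-0.0019 -0.0046] grip 0.516 F [-1.2 -0.3 -1.2] q [ 0.13  0.28 -0.47  2.01  0.17  0.89 -2.12]
turn units [ 0.02 -0.06 -0.11]  shift in CURRENT tool axes [-0.17  0.03  0.32]  shift in TARGET tool axes [-0.17  0.03  0.32]
```

View pics/v2.png

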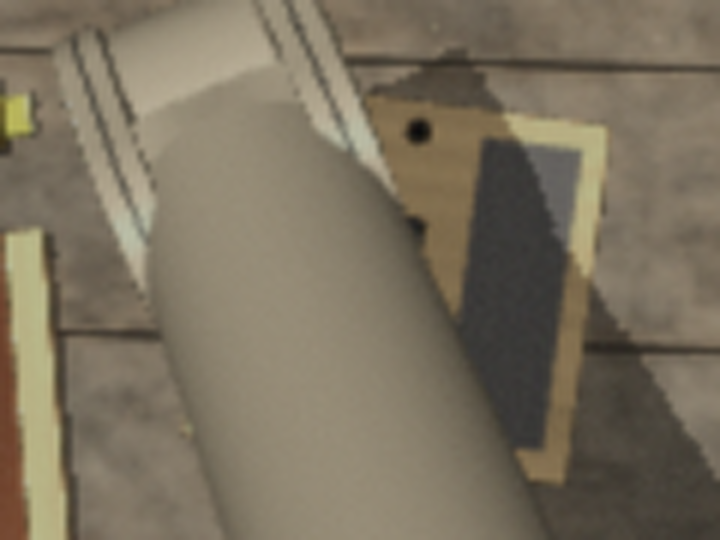

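The arm hides the work from above, so I'll go on by kinematics.

>>> {"api": "servo_tool", "payload": {"motion": [[[-0.09,0.02,0.05,0.02,-0.06,-0.11],[-0.08,0.01,0.05,0,0,0],[0,0,0,0,0,0]]]}}

```text
clock: 6.65
position: [0.4735, 0.1062, 0.201]
ee_rot: [-0.668, 0.744, -0.0, 0.001]
ft_force: [-0.4, 0.1, -1.9]
grip_width: 0.517
```

```bash
python3 go.py .473 .106 .189 -1.679
```

```text
t 6.65 pos [0.4735 0.1062 0.201 ] jawyaw -1.679 tilt [0.0026 0.0011] grip 0.517 F [-0.4  0.1 -1.9] q [ 0.11  0.29 -0.47  2.01  0.17  0.87 -2.13]
turn units [-0.03  0.02 -0.  ]  shift in CURRENT tool axes [0.01 0.01 0.24]  shift in TARGET tool axes [0.01 0.01 0.24]
```

>>> {"api": "servo_tool", "payload": {"motion": [[[0.01,0.01,0.1,-0.03,0.02,0],[0,0,0.1,0,0,0],[0,0,0.05,0,0,0],[0,0,0,0,0,0]]]}}

```text
clock: 7.05
position: [0.4731, 0.1062, 0.1879]
ee_rot: [-0.668, 0.744, -0.0, 0.0]
ft_force: [0.5, -0.8, -1.1]
grip_width: 0.517
```

```bash
python3 go.py .473 .106 .189 -1.679
```

```text
t 7.05 pos [0.4731 0.1062 0.1879] jawyaw -1.6781 tilt [ 0.0007 -0.0004] grip 0.517 F [ 0.5 -0.8 -1.1] q [ 0.11  0.32 -0.47  2.02  0.19  0.85 -2.14]
turn units [-0.01 -0.    0.01]  shift in CURRENT tool axes [ 0.01  0.   -0.02]  shift in TARGET tool axes [ 0.01  0.   -0.02]
```

>>> {"api": "servo_tool", "payload": {"motion": [[[0,0,0,0,0,0],[0,0,0,0,0,0],[0,0,0,0,0,0],[0,0,0,0,0,0],[0,0,0,0,0,0],[0,0,-0.2,0,0,0],[0,0,-0.4,0,0,0],[0,0,-0.5,0,0,0],[0,0,-0.4,0,0,0],[0,0,0,0,0,0]]], "jaw": 0}}

```text
clock: 8.05
position: [0.4732, 0.1066, 0.2687]
ee_rot: [-0.668, 0.744, -0.0, 0.001]
ft_force: [0.7, 0.4, -0.4]
grip_width: 0.996
```

```bash
python3 go.py .3918 -.2551 .25 -1.663
```

```text
t 8.05 pos [0.4732 0.1066 0.2687] jawyaw -1.6774 tilt [0.0016 0.0004] grip 0.996 F [ 0.7  0.4 -0.4] q [ 0.14  0.19 -0.49  1.96  0.11  1.01 -2.08]
turn units [-0.02  0.01 -0.17]  shift in CURRENT tool axes [7.37 0.85 0.37]  shift in TARGET tool axes [7.35 0.95 0.37]
```

>>> {"api": "servo_tool", "payload": {"motion": [[[0.4,0.05,0,0,0,-0.17],[0.7,0.1,0,0,0,0],[0.8,0.1,0,0,0,0],[0.8,0.1,0,0,0,0],[0.8,0.1,0,0,0,0],[0.8,0.1,0,0,0,0],[0.8,0.1,0,0,0,0],[0.8,0.1,0,0,0,0],[0.7,0.1,0.1,0,0,0],[0.4,0.05,0.1,0,0,0],[0.2,0,0.1,0,0,0],[0,0,0,0,0,0]]]}}

```text
clock: 9.25
position: [0.3914, -0.2594, 0.2535]
ee_rot: [-0.676, 0.737, -0.001, 0.003]
ft_force: [1.0, 0.7, -0.6]
grip_width: 0.999
```

```bash
python3 go.py .3918 -.2551 .2 -1.663; python3 -c "
from meas import *
grab('top','top3');t=cv2.imread('pics/top3.png')
p,c=rectmask(t,(212,153,245,218),lambda h,a:(h[...,1]>84)&(h[...,2]>115)&(h[...,0]<21),'m_b1',close=9);print(worldrect('top',p,.042))
crop(t,180,130,300,220,6,'v3')
i=cv2.imread('pics/m_b1.png');v=cv2.imread('pics/v3.png');v[:i.shape[0],-i.shape[1]:]=i;cv2.imwrite('pics/v3.png',v)"
```

```text
t 9.25 pos [ 0.3914 -0.2594  0.2535] jawyaw -1.6581 tilt [0.006  0.0017] grip 0.999 F [ 1.   0.7 -0.6] q [ 0.63  0.15 -0.15  2.03  0.02  0.96 -1.19]
turn units [-0.07  0.03  0.06]  shift in CURRENT tool axes [-0.08  0.01  1.07]  shift in TARGET tool axes [-0.09  0.    1.07]
(array([473.2, 105.5]), array([ 44.4, 150.2]), -0.1087, (472.9, 105.5))
```

View pics/v3.png

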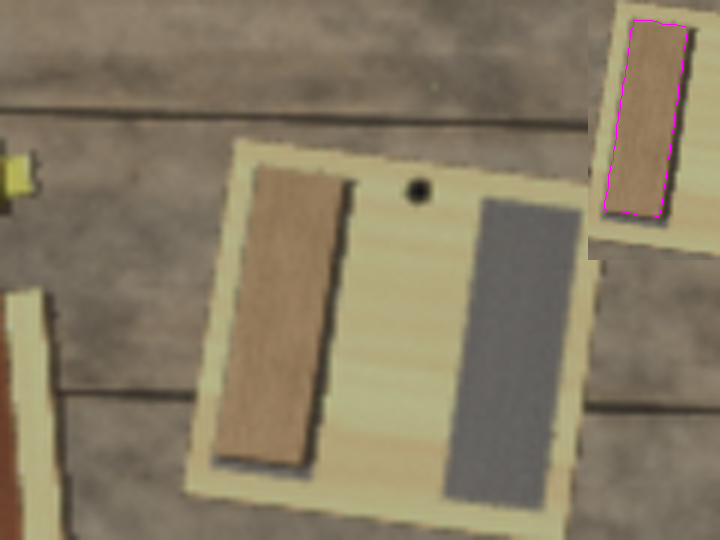

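The left bearer lies on its band: measured at (473.2, 105.5) with yaw -0.109, against a target of (473, 106) and -0.108. Next is the second bearer.

>>> {"api": "servo_tool", "payload": {"motion": [[[-0.08,0,0.2,-0.07,0.03,0.06],[0,0,0.3,0,0,0],[0,0,0.3,0,0,0],[0,0,0.2,0,0,0],[0,0,0,0,0,0]]]}}

```text
clock: 9.8
position: [0.3949, -0.2471, 0.2011]
ee_rot: [-0.677, 0.736, 0.0, 0.0]
ft_force: [0.4, -0.7, 0.0]
grip_width: 1.003
```

```bash
python3 go.py .3918 -.2551 .176 -1.663
```

```text
t 9.8 pos [ 0.3949 -0.2471  0.2011] jawyaw -1.6536 tilt [-0.      0.0011] grip 1.003 F [ 0.4 -0.7  0. ] q [ 0.61  0.23 -0.16  2.07  0.05  0.85 -1.23]
turn units [0.   0.01 0.11]  shift in CURRENT tool axes [0.16 0.05 0.5 ]  shift in TARGET tool axes [0.16 0.05 0.5 ]
```

>>> {"api": "servo_tool", "payload": {"motion": [[[0.08,0.03,0.05,0,0.01,0.11],[0.08,0.02,0.1,0,0,0],[0,0,0,0,0,0]]]}}

```text
clock: 10.1
position: [0.3921, -0.2546, 0.1938]
ee_rot: [-0.674, 0.739, -0.0, 0.0]
ft_force: [0.2, 0.6, 0.8]
grip_width: 0.995
```

```bash
python3 go.py .3918 -.2551 .176 -1.663
```

```text
t 10.1 pos [ 0.3921 -0.2546  0.1938] jawyaw -1.6623 tilt [ 0.0006 -0.0002] grip 0.995 F [0.2 0.6 0.8] q [ 0.62  0.24 -0.15  2.07  0.05  0.83 -1.23]
turn units [-0.01 -0.    0.01]  shift in CURRENT tool axes [0.01 0.01 0.36]  shift in TARGET tool axes [0.01 0.01 0.36]
```

>>> {"api": "servo_tool", "payload": {"motion": [[[0.01,0.01,0.18,0,0,0],[0,0,0.18,0,0,0],[0,0,0,0,0,0]]]}}

```text
clock: 10.4
position: [0.3917, -0.2555, 0.1749]
ee_rot: [-0.674, 0.739, -0.001, 0.0]
ft_force: [0.3, 0.6, 0.6]
grip_width: 0.999
```

```bash
python3 go.py .3918 -.2551 .176 -1.663
```

```text
t 10.4 pos [ 0.3917 -0.2555  0.1749] jawyaw -1.6633 tilt [ 0.0018 -0.001 ] grip 0.999 F [0.3 0.6 0.6] q [ 0.62  0.27 -0.15  2.08  0.06  0.79 -1.23]
turn units [-0.02 -0.01 -0.  ]  shift in CURRENT tool axes [-0.01 -0.   -0.02]  shift in TARGET tool axes [-0.01 -0.   -0.02]
```

>>> {"api": "servo_tool", "payload": {"motion": [[[0,0,-0.02,-0.02,-0.01,0],[0,0,0,0,0,0],[0,0,0,0,0,0],[0,0,0,0,0,0],[0,0,0,0,0,0],[0,0,0,0,0,0],[0,0,0,0,0,0],[0,0,0,0,0,0]]], "jaw": 255, "force": 50}}

```text
clock: 11.2
position: [0.3917, -0.2554, 0.1761]
ee_rot: [-0.674, 0.739, 0.0, 0.0]
ft_force: [0.2, 0.4, -0.9]
grip_width: 0.518
```

```bash
python3 go.py .460 -.0133 .25 -1.679
```

```text
t 11.2 pos [ 0.3917 -0.2554  0.1761] jawyaw -1.6631 tilt [-0.0002  0.0004] grip 0.518 F [ 0.2  0.4 -0.9] q [ 0.62  0.27 -0.15  2.08  0.06  0.79 -1.23]
turn units [0.   0.   0.18]  shift in CURRENT tool axes [-4.95 -0.91 -1.48]  shift in TARGET tool axes [-4.96 -0.83 -1.48]
```

>>> {"api": "servo_tool", "payload": {"motion": [[[0,0,-0.2,0,0,0],[0,0,-0.5,0,0,0.18],[0,0,-0.5,0,0,0],[0,0,-0.3,0,0,0],[-0.4,-0.05,0,0,0,0],[-0.7,-0.1,0,0,0,0],[-0.8,-0.15,0,0,0,0],[-0.8,-0.15,0,0,0,0],[-0.8,-0.15,0,0,0,0],[-0.7,-0.15,0,0,0,0],[-0.4,-0.05,0,0,0,0],[0,0,0,0,0,0]]]}}

```text
clock: 12.4
position: [0.4588, -0.0234, 0.2632]
ee_rot: [-0.666, 0.746, -0.003, 0.002]
ft_force: [1.2, -0.6, -1.6]
grip_width: 0.515
```

```bash
python3 go.py .460 -.0133 .215 -1.679
```

```text
t 12.4 pos [ 0.4588 -0.0234  0.2632] jawyaw -1.6833 tilt [ 0.0075 -0.0023] grip 0.515 F [ 1.2 -0.6 -1.6] q [ 0.31  0.13 -0.38  2.03  0.06  0.98 -1.78]
turn units [-0.09 -0.02 -0.05]  shift in CURRENT tool axes [-0.2   0.01  0.96]  shift in TARGET tool axes [-0.2  -0.    0.96]
```

>>> {"api": "servo_tool", "payload": {"motion": [[[-0.1,0,0.2,-0.09,-0.02,-0.05],[-0.05,0,0.3,0,0,0],[0,0,0.3,0,0,0],[0,0,0.15,0,0,0],[0,0,0,0,0,0]]]}}

```text
clock: 12.9
position: [0.4591, -0.0181, 0.2138]
ee_rot: [-0.667, 0.745, 0.0, -0.001]
ft_force: [0.3, 0.3, -1.8]
grip_width: 0.519
```

```bash
python3 go.py .460 -.0133 .188 -1.679
```

```text
t 12.9 pos [ 0.4591 -0.0181  0.2138] jawyaw -1.6815 tilt [-0.0012 -0.001 ] grip 0.519 F [ 0.3  0.3 -1.8] q [ 0.29  0.21 -0.38  2.07  0.1   0.88 -1.82]
turn units [ 0.01 -0.01 -0.03]  shift in CURRENT tool axes [-0.1  -0.01  0.52]  shift in TARGET tool axes [-0.1  -0.01  0.52]
```

>>> {"api": "servo_tool", "payload": {"motion": [[[-0.05,0,0.1,0.01,-0.01,-0.03],[-0.05,0,0.1,0,0,0],[0,0,0.1,0,0,0],[0,0,0,0,0,0]]]}}

```text
clock: 13.3
position: [0.46, -0.0136, 0.1986]
ee_rot: [-0.667, 0.745, -0.0, 0.0]
ft_force: [0.2, 0.2, -1.2]
grip_width: 0.52
```

```bash
python3 go.py .460 -.0133 .188 -1.679
```

```text
t 13.3 pos [ 0.46   -0.0136  0.1986] jawyaw -1.6803 tilt [ 0.0008 -0.0005] grip 0.52 F [ 0.2  0.2 -1.2] q [ 0.28  0.24 -0.38  2.08  0.12  0.85 -1.85]
turn units [-0.01 -0.   -0.01]  shift in CURRENT tool axes [-0.01  0.    0.21]  shift in TARGET tool axes [-0.01  0.    0.21]
```

>>> {"api": "servo_tool", "payload": {"motion": [[[-0.01,0,0.1,0,0,-0.01],[0,0,0.1,0,0,0],[0,0,0,0,0,0]]]}}

```text
clock: 13.6
position: [0.4604, -0.0131, 0.1882]
ee_rot: [-0.668, 0.744, -0.001, 0.001]
ft_force: [0.2, 0.1, -1.2]
grip_width: 0.52
```

```bash
python3 go.py .460 -.0133 .188 -1.679
```

```text
t 13.6 pos [ 0.4604 -0.0131  0.1882] jawyaw -1.6793 tilt [ 0.0019 -0.0006] grip 0.52 F [ 0.2  0.1 -1.2] q [ 0.28  0.26 -0.38  2.08  0.13  0.82 -1.85]
turn units [-0.02 -0.   -0.  ]  shift in CURRENT tool axes [0.01 0.01 0.  ]  shift in TARGET tool axes [0.01 0.01 0.  ]
```

Now release, rise, and look. The panel is next: pick up at (393.4, 249.5), jaw yaw -1.433.

>>> {"api": "servo_tool", "payload": {"motion": [[[0,0,0,0,0,0],[0,0,0,0,0,0],[0,0,0,0,0,0],[0,0,0,0,0,0],[0,0,0,0,0,0],[0,0,-0.2,0,0,0],[0,0,-0.4,0,0,0],[0,0,-0.5,0,0,0],[0,0,-0.4,0,0,0],[0,0,0,0,0,0]]], "jaw": 0}}

```text
clock: 14.6
position: [0.4604, -0.0127, 0.2689]
ee_rot: [-0.668, 0.744, -0.001, 0.001]
ft_force: [0.6, 1.1, 0.6]
grip_width: 1.004
```

```bash
python3 go.py .3934 .2495 .25 -1.433
```

```text
t 14.6 pos [ 0.4604 -0.0127  0.2689] jawyaw -1.6786 tilt [ 0.0028 -0.0001] grip 1.004 F [0.6 1.1 0.6] q [ 0.3   0.13 -0.39  2.02  0.06  1.   -1.8 ]
turn units [-0.03 -0.   -2.81]  shift in CURRENT tool axes [-5.07  1.9   0.37]  shift in TARGET tool axes [-5.38  0.61  0.38]
```

>>> {"api": "servo_tool", "payload": {"motion": [[[0,0,0,0,0,-0.94],[0,0,0,0,0,-0.94],[0,0,0,0,0,-0.93],[-0.4,0.05,0,0,0,0],[-0.7,0.08,0,0,0,0],[-0.8,0.1,0,0,0,0],[-0.8,0.1,0,0,0,0],[-0.8,0.1,0,0,0,0],[-0.8,0.1,0,0,0,0],[-0.6,0.05,0,0,0,0],[-0.3,0,0,0,0,0],[0,0,0,0,0,0]]]}}

```text
clock: 15.8
position: [0.3895, 0.2486, 0.2694]
ee_rot: [0.756, -0.654, 0.002, -0.001]
ft_force: [-0.5, -0.4, 0.4]
grip_width: 0.998
```

```bash
python3 go.py .3934 .2495 .21 -1.433; python3 -c "
from h import *
grab('top','top4');grab('side','side4');t=cv2.imread('pics/top4.png');s=cv2.imread('pics/side4.png')
cv2.imwrite('pics/v4.png',cv2.resize(np.hstack([t[100:240,80:300],s[120:260,100:320]]),None,fx=1.8,fy=1.8))"
```

```text
t 15.8 pos [0.3895 0.2486 0.2694] jawyaw -1.4261 tilt [ 0.005  -0.0004] grip 0.998 F [-0.5 -0.4  0.4] q [-0.04  0.16 -0.66  2.01  0.12  1.01 -2.19]
turn units [-0.06 -0.01  0.08]  shift in CURRENT tool axes [-0.01 -0.07  1.19]  shift in TARGET tool axes [-0.01 -0.08  1.19]
```

View pics/v4.png

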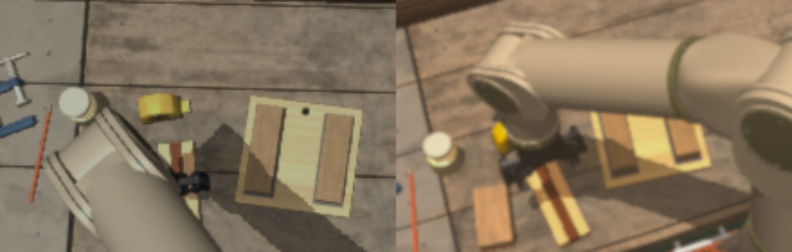

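Both bearers lie on their bands. I'll measure the right one, then descend on the panel.

>>> {"api": "servo_tool", "payload": {"motion": [[[0,-0.08,0.2,-0.06,-0.01,0.08],[0,0,0.35,0,0,0],[0,0,0.35,0,0,0],[0,0,0.25,0,0,0],[0,0,0,0,0,0]]]}}

```text
clock: 16.4
position: [0.3972, 0.241, 0.2073]
ee_rot: [0.75, -0.662, 0.001, 0.002]
ft_force: [-0.7, 0.5, -0.8]
grip_width: 0.997
```

```bash
python3 go.py .3934 .2495 .190 -1.433; python3 -c "
from meas import *
t=cv2.imread('pics/top4.png')
p,c=rectmask(t,(247,150,282,218),lambda h,a:(h[...,1]>84)&(h[...,0]<21),'m_b2',close=9);print(worldrect('top',p,.042))"
```

```text
t 16.4 pos [0.3972 0.241  0.2073] jawyaw -1.4465 tilt [-0.0011 -0.0043] grip 0.997 F [-0.7  0.5 -0.8] q [-0.07  0.27 -0.63  2.05  0.21  0.89 -2.26]
turn units [ 0.02 -0.05 -0.15]  shift in CURRENT tool axes [-0.18  0.05  0.35]  shift in TARGET tool axes [-0.18  0.05  0.35]
(array([460. , -14.4]), array([ 44.3, 149.9]), -0.1104, (460.0, -14.3))
```

View pics/m_b2.png

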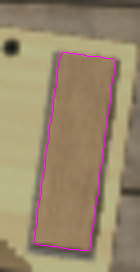

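>>> {"api": "servo_tool", "payload": {"motion": [[[-0.09,0.03,0.05,0.02,-0.05,-0.15],[-0.09,0.02,0.1,0,0,0],[0,0,0,0,0,0]]]}}

```text
clock: 16.7
position: [0.3939, 0.2498, 0.1998]
ee_rot: [0.754, -0.657, -0.0, -0.0]
ft_force: [-0.4, 0.3, 0.5]
grip_width: 1.004
```

```bash
python3 go.py .3934 .2495 .168 -1.433
```

```text
t 16.7 pos [0.3939 0.2498 0.1998] jawyaw -1.4339 tilt [0.0005 0.0008] grip 1.004 F [-0.4  0.3  0.5] q [-0.08  0.29 -0.63  2.05  0.22  0.87 -2.27]
turn units [-0.01  0.01 -0.01]  shift in CURRENT tool axes [0.   0.01 0.64]  shift in TARGET tool axes [0.   0.01 0.64]
```

>>> {"api": "servo_tool", "payload": {"motion": [[[0,0.01,0.15,0,0,0],[0,0,0.2,0,0,0],[0,0,0.15,0,0,0],[0,0,0.1,0,0,0],[0,0,0,0,0,0]]]}}

```text
clock: 17.2
position: [0.3935, 0.2501, 0.1676]
ee_rot: [0.754, -0.657, 0.0, -0.001]
ft_force: [-0.5, 1.2, 0.1]
grip_width: 0.999
```

```bash
python3 go.py .3934 .2495 .168 -1.433
```

```text
t 17.2 pos [0.3935 0.2501 0.1676] jawyaw -1.4334 tilt [0.0017 0.0011] grip 0.999 F [-0.5  1.2  0.1] q [-0.11  0.34 -0.61  2.07  0.27  0.81 -2.31]
turn units [-0.02  0.01 -0.  ]  shift in CURRENT tool axes [ 0.01  0.   -0.01]  shift in TARGET tool axes [ 0.01  0.   -0.01]
```

>>> {"api": "servo_tool", "payload": {"motion": [[[0.01,0,0,-0.02,0.01,0],[0,0,0,0,0,0],[0,0,0,0,0,0],[0,0,0,0,0,0],[0,0,0,0,0,0],[0,0,0,0,0,0]]], "jaw": 255, "force": 50}}

```text
clock: 17.8
position: [0.3945, 0.2502, 0.1695]
ee_rot: [0.754, -0.657, 0.001, -0.001]
ft_force: [-0.2, -0.1, -0.7]
grip_width: 0.693
```

```bash
python3 go.py .4665 .0463 .30 -0.108
```

```text
t 17.8 pos [0.3945 0.2502 0.1695] jawyaw -1.4337 tilt [0.0025 0.001 ] grip 0.693 F [-0.2 -0.1 -0.7] q [-0.11  0.34 -0.61  2.06  0.27  0.81 -2.31]
turn units [-3.000e-02 -1.000e-02 -1.519e+01]  shift in CURRENT tool axes [ 4.23 -0.88 -2.61]  shift in TARGET tool axes [ 1.87  3.9  -2.61]
```

>>> {"api": "servo_tool", "payload": {"motion": [[[0,0,-0.2,-0.03,-0.01,0],[0,0,-0.4,0,0,0],[0,0,-0.6,0,0,0],[0,0,-0.7,0,0,0],[0,0,-0.5,0,0,-0.5],[0,0,0,0,0,-0.95],[0,0,0,0,0,-0.95],[0,0,0,0,0,-0.95],[0,0,0,0,0,-0.95],[0,0,0,0,0,-0.95],[0,0,0,0,0,-0.95]]]}}

```text
clock: 18.9
position: [0.3925, 0.2504, 0.3006]
ee_rot: [0.907, -0.421, -0.001, -0.001]
ft_force: [-0.7, -0.7, -1.2]
grip_width: 0.69
```

>>> {"api": "servo_tool", "payload": {"motion": [[[0,0,0,0,0,-0.95],[0,0,0,0,0,-0.95],[0,0,0,0,0,-0.95],[0,0,0,0,0,-0.95],[0,0,0,0,0,-0.95],[0,0,0,0,0,-0.95],[0,0,0,0,0,-0.95],[0,0,0,0,0,-0.95],[0,0,0,0,0,-0.9],[0,0,0,0,0,0]]]}}

```text
clock: 19.9
position: [0.39, 0.2507, 0.3062]
ee_rot: [0.999, -0.045, -0.001, -0.001]
ft_force: [0.5, 0.3, -1.4]
grip_width: 0.69
```

```bash
python3 go.py .4666 .0475 .25 -0.108
```

```text
t 19.9 pos [0.39   0.2507 0.3062] jawyaw -0.0908 tilt [-0.0016  0.0025] grip 0.69 F [ 0.5  0.3 -1.4] q [ 0.08  0.13 -0.79  1.96  0.1   1.09 -0.83]
turn units [-0.03  0.02  0.2 ]  shift in CURRENT tool axes [1.9  3.91 1.11]  shift in TARGET tool axes [1.96 3.87 1.12]
```

>>> {"api": "servo_tool", "payload": {"motion": [[[0.2,0.4,0.1,0,0,0.2],[0.35,0.7,0.1,0,0,0],[0.4,0.75,0.1,0,0,0],[0.4,0.75,0.2,0,0,0],[0.3,0.7,0.2,0,0,0],[0.2,0.4,0.2,0,0,0],[0.05,0.1,0.1,0,0,0],[0,0,0,0,0,0]]]}}

```text
clock: 20.7
position: [0.4649, 0.0459, 0.2576]
ee_rot: [0.998, -0.062, 0.001, -0.003]
ft_force: [0.4, 0.8, -1.1]
grip_width: 0.684
```

```bash
python3 go.py .4666 .0475 .225 -0.108
```

```text
t 20.7 pos [0.4649 0.0459 0.2576] jawyaw -0.1243 tilt [0.002 0.005] grip 0.684 F [ 0.4  0.8 -1.1] q [ 0.36  0.18 -0.59  2.01  0.11  0.98 -0.41]
turn units [-0.06 -0.02 -0.19]  shift in CURRENT tool axes [ 0.03 -0.03  0.65]  shift in TARGET tool axes [ 0.03 -0.04  0.65]
```

>>> {"api": "servo_tool", "payload": {"motion": [[[0.03,-0.04,0.1,-0.06,-0.02,-0.19],[0,0,0.2,0,0,0],[0,0,0.2,0,0,0],[0,0,0.1,0,0,0],[0,0,0,0,0,0]]]}}

```text
clock: 21.2
position: [0.466, 0.0526, 0.2262]
ee_rot: [0.999, -0.051, 0.0, -0.0]
ft_force: [-0.5, -0.3, -1.6]
grip_width: 0.691
```

```bash
python3 go.py .4666 .0475 .2125 -0.108;python3 -c "
from h import *
grab('side','side5');s=cv2.imread('pics/side5.png')
crop(s,180,130,300,230,6,'v5')"
```

```text
t 21.2 pos [0.466  0.0526 0.2262] jawyaw -0.1016 tilt [0.0004 0.0009] grip 0.691 F [-0.5 -0.3 -1.6] q [ 0.33  0.23 -0.58  2.03  0.16  0.92 -0.44]
turn units [-0.01 -0.    0.07]  shift in CURRENT tool axes [0.02 0.1  0.27]  shift in TARGET tool axes [0.02 0.1  0.27]
```

View pics/v5.png

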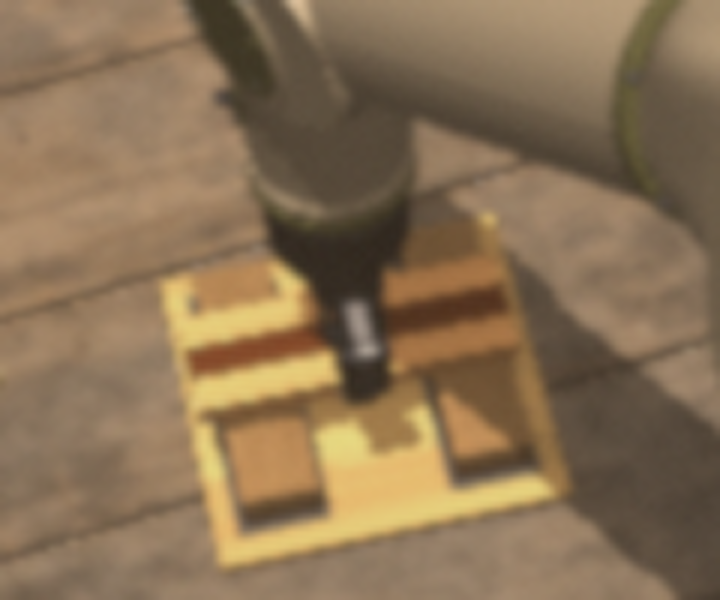

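The panel hangs level and centred over both bearers. I'll trim the position and lower it.

>>> {"api": "servo_tool", "payload": {"motion": [[[0.02,0.1,0.05,-0.01,0,0.07],[0,0,0.05,0,0,0],[0,0,0,0,0,0]]]}}

```text
clock: 21.55
position: [0.4668, 0.0472, 0.2216]
ee_rot: [0.999, -0.054, 0.001, 0.0]
ft_force: [-0.4, -0.1, -0.9]
grip_width: 0.69
```

```bash
python3 go.py .4666 .0475 .2118 -0.108
```

```text
t 21.55 pos [0.4668 0.0472 0.2216] jawyaw -0.1083 tilt [ 0.0014 -0.0001] grip 0.69 F [-0.4 -0.1 -0.9] q [ 0.33  0.24 -0.58  2.03  0.17  0.91 -0.44]
turn units [-0.   -0.02 -0.  ]  shift in CURRENT tool axes [-0.01 -0.01  0.2 ]  shift in TARGET tool axes [-0.   -0.01  0.2 ]
```

>>> {"api": "servo_tool", "payload": {"motion": [[[0,-0.01,0.1,0,-0.02,0],[0,0,0.09,0,0,0],[0,0,0,0,0,0]]]}}

```text
clock: 21.85
position: [0.467, 0.0475, 0.2115]
ee_rot: [0.999, -0.054, 0.0, -0.0]
ft_force: [0.2, -0.2, -2.1]
grip_width: 0.69
```

```bash
python3 go.py .4666 .0475 .2118 -0.108
```

```text
t 21.85 pos [0.467  0.0475 0.2115] jawyaw -0.109 tilt [0.0001 0.    ] grip 0.69 F [ 0.2 -0.2 -2.1] q [ 0.33  0.26 -0.57  2.04  0.18  0.89 -0.45]
turn units [-0.   -0.   -0.01]  shift in CURRENT tool axes [-0.01  0.   -0.01]  shift in TARGET tool axes [-0.01  0.   -0.01]
```

>>> {"api": "servo_tool", "payload": {"motion": [[[0,0,0,0,0,0],[0,0,0,0,0,0],[0,0,0,0,0,0],[0,0,0,0,0,0],[0,0,0,0,0,0],[0,0,-0.2,0,0,0],[0,0,-0.4,0,0,0],[0,0,-0.6,0,0,0],[0,0,-0.6,0,0,0],[0,0,-0.4,0,0,0],[0,0,-0.2,0,0,0],[0,0,0,0,0,0]]], "jaw": 0}}

```text
clock: 23.05
position: [0.4667, 0.0483, 0.3402]
ee_rot: [0.999, -0.054, 0.001, -0.0]
ft_force: [-0.4, -1.0, 0.3]
grip_width: 0.999
```

```bash
cat > lid.py <<'E'
from meas import *
def lids(tt,ss):
    t=cv2.imread(tt);s=cv2.imread(ss)
    lid=lambda h,a:(h[...,2]>160)&(h[...,1]<60)&(h[...,0]>18)
    lidS=lambda h,a:(h[...,2]>165)&(h[...,1]<110)
    for n,r1,r2,z in (("tall",(385,148,422,175),(350,114,376,139),.094),("small",(108,143,136,168),(110,186,136,212),.072)):
        for cam,img,r,f in (("top",t,r1,lid),("side",s,r2,lidS)):
            p,c=rectmask(img,r,f,f"j_{n}_{cam}",close=3)
            P=plane(cam,p,z)[:,:2].astype(np.float32)*1000
            print(n,cam,cv2.fitEllipse(P.reshape(-1,1,2)))
    P=[cv2.copyMakeBorder(i,0,130-i.shape[0],0,4,cv2.BORDER_CONSTANT) for i in (cv2.imread(f"pics/j_{n}_{c}.png") for n in("tall","small") for c in("top","side"))]
    cv2.imwrite("pics/lids.png",np.hstack(P))
lids("pics/top0.png","pics/side0.png")
E
python3 lid.py; python3 go.py .53 -.43 .33 -.108
```

```text
tall top ((533.3512573242188, -430.6986389160156), (55.633270263671875, 60.743587493896484), 125.16654205322266)
tall side ((538.7589111328125, -429.6435241699219), (60.52634811401367, 63.05039596557617), 110.53656005859375)
small top ((536.3974609375, 423.51275634765625), (46.87842559814453, 51.978878021240234), 94.02796173095703)
small side ((536.4064331054688, 423.1051025390625), (51.024452209472656, 70.66211700439453), 90.62655639648438)
t 23.05 pos [0.4667 0.0483 0.3402] jawyaw -0.1072 tilt [0.0023 0.0008] grip 0.999 F [-0.4 -1.   0.3] q [ 0.38  0.08 -0.6   1.92  0.05  1.16 -0.34]
turn units [-0.01 -0.03  0.01]  shift in CURRENT tool axes [2.28 9.38 0.2 ]  shift in TARGET tool axes [2.29 9.37 0.2 ]
```

View pics/lids.png

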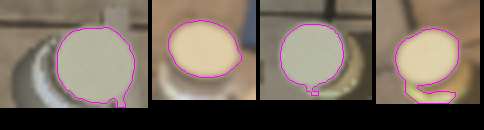

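```bash
python3 - <<'E'
from meas import *
t=cv2.imread("pics/top0.png");s=cv2.imread("pics/side0.png")
P_=[]
for n,cam,img,r,f,z in (("tall","top",t,(382,145,424,178),lambda h,a:(h[...,2]>160)&(h[...,1]<60)&(h[...,0]>18),.094),("tall","side",s,(350,114,378,140),lambda h,a:(h[...,2]>190)&(h[...,1]>35)&(h[...,1]<100),.094),
  ("small","top",t,(106,142,138,172),lambda h,a:(h[...,2]>165)&(h[...,1]<60)&(h[...,0]>18),.072),("small","side",s,(110,186,138,212),lambda h,a:(h[...,2]>195)&(h[...,1]<85),.072)):
    x0,y0,x1,y1=r;k=8
    a=cv2.resize(img[y0:y1,x0:x1],None,fx=k,fy=k,interpolation=cv2.INTER_CUBIC);h=cv2.cvtColor(a,cv2.COLOR_BGR2HSV).astype(int)
    m=f(h,a).astype(np.uint8)*255
    m=cv2.morphologyEx(m,cv2.MORPH_OPEN,cv2.getStructuringElement(cv2.MORPH_ELLIPSE,(71,71)))
    cs,_=cv2.findContours(m,cv2.RETR_EXTERNAL,cv2.CHAIN_APPROX_NONE);c=max(cs,key=cv2.contourArea)
    cv2.drawContours(a,[c],-1,(255,0,255),1);P_.append(cv2.copyMakeBorder(a,0,270-a.shape[0],0,2,cv2.BORDER_CONSTANT))
    p=(c[:,0]+.5)/k-.5+np.array([x0,y0]); e=cv2.fitEllipse(p.astype(np.float32).reshape(-1,1,2))
    W=plane(cam,p,z)[:,:2].astype(np.float32)*1000
    print(n,cam,"px",np.round(e[0],2),np.round(e[1],1),"world",np.round(cv2.fitEllipse(W.reshape(-1,1,2))[0],1),np.round(cv2.fitEllipse(W.reshape(-1,1,2))[1],1))
o=np.hstack(P_);cv2.imwrite("pics/lids2.png",cv2.resize(o,None,fx=.75,fy=.75))
E
```

```text
tall top px [408.45 163.68] [18.7 20. ] world [ 534.4 -430.1] [56.4 57.3]
tall side px [362.5  125.92] [12.8 16.4] world [ 538.4 -429.3] [55.7 56.7]
small top px [120.49 156.17] [15. 16.] world [537.7 423.6] [46.7 47.5]
small side px [122.37 199.85] [12.1 14.9] world [542.6 423.2] [46.3 47. ]
```

View pics/lids2.png

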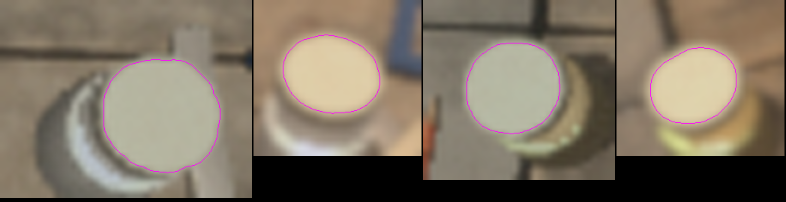

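Lids from the top camera: tall at (534.4, -430.1), small at (537.7, 423.6). The side camera reads about 4 mm further in x. The top camera agreed with the arm when placing the bearers, so I'll trust it. Moving to the tall jar.

>>> {"api": "servo_tool", "payload": {"motion": [[[0.1,0.4,0,0,0,0],[0.2,0.7,0,0,0,0],[0.2,0.85,0,0,0,0],[0.2,0.85,0,0,0,0],[0.2,0.85,0,0,0,0],[0.2,0.85,0,0,0,0],[0.2,0.85,0,0,0,0],[0.2,0.85,0,0,0,0],[0.2,0.85,0,0,0,0],[0.2,0.8,0,0,0,0],[0.1,0.5,0,0,0,0],[0,0.2,0,0,0,0]]]}}

```text
clock: 24.25
position: [0.5212, -0.4005, 0.3242]
ee_rot: [0.999, -0.049, -0.007, -0.003]
ft_force: [-0.9, 0.5, 0.3]
grip_width: 0.996
```

```bash
python3 go.py .5348 -.430 .29 -0.108;python3 -c "
from h import *
grab('side','side6');grab('top','top6');s=cv2.imread('pics/side6.png');t=cv2.imread('pics/top6.png')
cv2.imwrite('pics/v6.png',cv2.resize(np.hstack([t,s]),(800,300)))"
```

```text
t 24.25 pos [ 0.5212 -0.4005  0.3242] jawyaw -0.0982 tilt [-0.0134  0.0065] grip 0.996 F [-0.9  0.5  0.3] q [ 0.78  0.47 -0.27  1.45  0.13  1.25  0.4 ]
turn units [-0.06  0.16  0.11]  shift in CURRENT tool axes [0.34 0.56 0.68]  shift in TARGET tool axes [0.33 0.56 0.68]
```

View pics/v6.png

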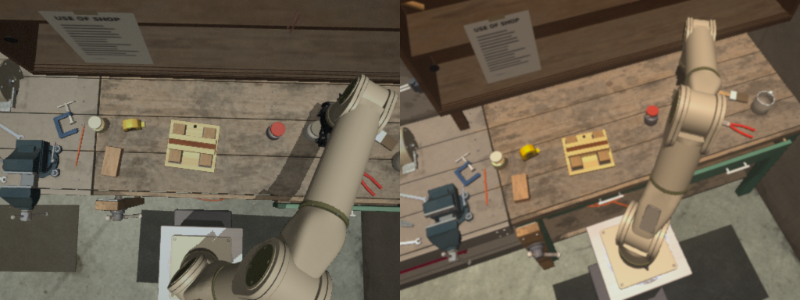

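```bash
python3 - <<'E'
from meas import *
t=cv2.imread("pics/top6.png")
hs=cv2.cvtColor(t,cv2.COLOR_BGR2HSV)
crop(t,200,140,290,225,7,"v6b")
p,c=rectmask(t,(205,165,285,198),lambda h,a:(h[...,1]>115)&(h[...,0]<14),"m_dark",close=9)
print(worldrect("top",p,.060))
E
```

```text
(array([467. ,  46.1]), array([ 17.4, 177.7]), 1.4608, (466.9, 46.0))
```

View pics/v6b.png

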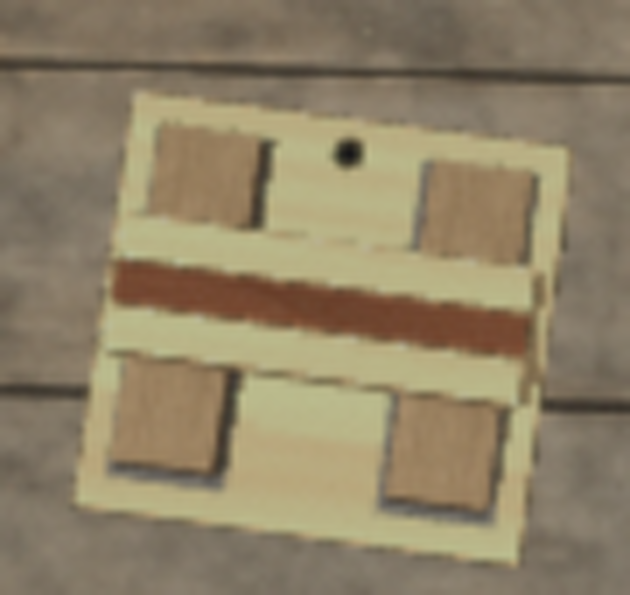

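View pics/m_dark.png

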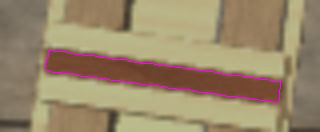

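The panel lies at (467.0, 46.1) with yaw 1.461, against a target of (466.5, 46.3) and 1.463. Now onto the tall jar.

>>> {"api": "servo_tool", "payload": {"motion": [[[0.17,0.28,0,-0.06,0.16,0.11],[0.16,0.28,0,0,0,0],[0,0,0,0,0,0]]]}}

```text
clock: 24.65
position: [0.5365, -0.4233, 0.3235]
ee_rot: [0.999, -0.051, -0.0, -0.002]
ft_force: [-0.0, -0.0, 0.7]
grip_width: 0.999
```

```bash
python3 go.py .5348 -.430 .29 -0.108
```

```text
t 24.65 pos [ 0.5365 -0.4233  0.3235] jawyaw -0.1019 tilt [-0.0002  0.0039] grip 0.999 F [-0.  -0.   0.7] q [ 0.78  0.52 -0.26  1.38  0.13  1.26  0.42]
turn units [-0.04  0.01  0.07]  shift in CURRENT tool axes [-0.02  0.14  0.67]  shift in TARGET tool axes [-0.02  0.14  0.67]
```

>>> {"api": "servo_tool", "payload": {"motion": [[[-0.02,0.14,0.2,-0.04,0.01,0.07],[0,0,0.3,0,0,0],[0,0,0.3,0,0,0],[0,0,0.2,0,0,0],[0,0,0,0,0,0]]]}}

```text
clock: 25.15
position: [0.5352, -0.4245, 0.2677]
ee_rot: [0.999, -0.051, -0.001, -0.002]
ft_force: [-0.2, -0.5, 0.3]
grip_width: 1.003
```

```bash
python3 go.py .5348 -.430 .21 -0.108
```

```text
t 25.15 pos [ 0.5352 -0.4245  0.2677] jawyaw -0.1029 tilt [-0.0013  0.0038] grip 1.003 F [-0.2 -0.5  0.3] q [ 0.78  0.57 -0.25  1.43  0.15  1.16  0.41]
turn units [-0.04  0.02  0.06]  shift in CURRENT tool axes [0.01 0.11 1.15]  shift in TARGET tool axes [0.   0.11 1.15]
```

>>> {"api": "servo_tool", "payload": {"motion": [[[0,0.11,0.05,-0.04,0.02,0.06],[0,0,0.1,0,0,0],[0,0,0,0,0,0]]]}}

```text
clock: 25.45
position: [0.5346, -0.4303, 0.2597]
ee_rot: [0.999, -0.054, 0.0, 0.0]
ft_force: [-0.6, -0.1, 0.1]
grip_width: 1.002
```

```bash
python3 go.py .5348 -.430 .21 -0.108;python3 -c "
from h import *
grab('side','side7');grab('top','top7');s=cv2.imread('pics/side7.png');t=cv2.imread('pics/top7.png')
a=cv2.resize(t[130:200,370:450],None,fx=5,fy=5);b=cv2.resize(s[90:160,310:390],None,fx=5,fy=5)
cv2.imwrite('pics/v7.png',np.hstack([a,b]))"
```

```text
t 25.45 pos [ 0.5346 -0.4303  0.2597] jawyaw -0.1085 tilt [ 0.0003 -0.0002] grip 1.002 F [-0.6 -0.1  0.1] q [ 0.79  0.58 -0.25  1.43  0.15  1.15  0.41]
turn units [ 0.   -0.   -0.01]  shift in CURRENT tool axes [ 0.   -0.01  0.99]  shift in TARGET tool axes [ 0.   -0.01  0.99]
```

View pics/v7.png

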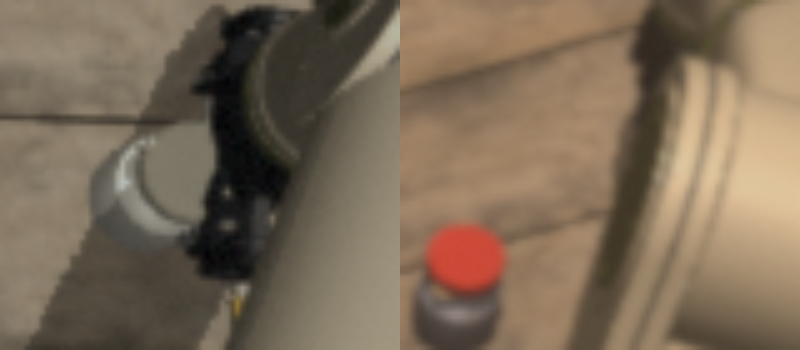

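The top camera shows the gripper beside and above the lid, displaced by perspective. The fingers straddle the jar in x. I'll descend gently and watch the force.

>>> {"api": "servo_tool", "payload": {"motion": [[[0,0,0.15,0,0,0],[0,0,0.2,0,0,0],[0,0,0.15,0,0,0],[0,0,0,0,0,0]]]}}

```text
clock: 25.95
position: [0.5349, -0.4305, 0.234]
ee_rot: [0.999, -0.054, 0.001, 0.001]
ft_force: [-0.1, 0.1, 0.1]
grip_width: 0.999
```

```bash
python3 go.py .5348 -.430 .208 -0.108
```

```text
t 25.95 pos [ 0.5349 -0.4305  0.234 ] jawyaw -0.1087 tilt [ 0.0019 -0.0015] grip 0.999 F [-0.1  0.1  0.1] q [ 0.79  0.61 -0.25  1.45  0.16  1.1   0.4 ]
turn units [ 0.02 -0.02 -0.01]  shift in CURRENT tool axes [-0.   -0.01  0.52]  shift in TARGET tool axes [-0.   -0.01  0.52]
```

>>> {"api": "servo_tool", "payload": {"motion": [[[0,-0.01,0.15,0.02,-0.02,0],[0,0,0.2,0,0,0],[0,0,0.15,0,0,0],[0,0,0,0,0,0]]]}}

```text
clock: 26.35
position: [0.5349, -0.4298, 0.2061]
ee_rot: [0.999, -0.054, -0.0, -0.001]
ft_force: [-0.2, -0.2, -0.6]
grip_width: 0.998
```

```bash
python3 go.py .5348 -.430 .208 -0.108
```

```text
t 26.35 pos [ 0.5349 -0.4298  0.2061] jawyaw -0.1085 tilt [-0.0004  0.0011] grip 0.998 F [-0.2 -0.2 -0.6] q [ 0.78  0.64 -0.24  1.46  0.16  1.06  0.4 ]
turn units [-0.01  0.01 -0.01]  shift in CURRENT tool axes [-0.    0.   -0.04]  shift in TARGET tool axes [-0.    0.   -0.04]
```

>>> {"api": "servo_tool", "payload": {"motion": [[[0,0,0,0,0,0],[0,0,0,0,0,0],[0,0,0,0,0,0],[0,0,0,0,0,0],[0,0,0,0,0,0],[0,0,0,0,0,0],[0,0,0,0,0,0]]], "jaw": 255, "force": 50}}

```text
clock: 27.05
position: [0.5347, -0.4299, 0.2063]
ee_rot: [0.999, -0.054, -0.0, -0.001]
ft_force: [-0.8, 0.5, -2.0]
grip_width: 0.784
```

```bash
python3 go.py .473 .106 .34 -0.108
```

```text
t 27.05 pos [ 0.5347 -0.4299  0.2063] jawyaw -0.1087 tilt [-0.0007  0.0011] grip 0.784 F [-0.8  0.5 -2. ] q [ 0.78  0.64 -0.24  1.46  0.16  1.06  0.4 ]
turn units [-0.01  0.01 -0.01]  shift in CURRENT tool axes [ -2.39 -10.52  -2.66]  shift in TARGET tool axes [ -2.38 -10.52  -2.67]
```

>>> {"api": "servo_tool", "payload": {"motion": [[[0,0,-0.1,0,0,0],[0,0,-0.3,0,0,0],[0,0,-0.5,0,0,0],[0,0,-0.6,0,0,0],[-0.1,0,-0.6,0,0,0],[-0.2,-0.2,-0.4,0,0,0],[-0.2,-0.4,-0.15,0,0,0],[-0.2,-0.6,0,0,0,0],[-0.2,-0.7,0,0,0,0],[-0.2,-0.8,0,0,0,0],[-0.2,-0.8,0,0,0,0],[-0.2,-0.8,0,0,0,0]]]}}

```text
clock: 28.25
position: [0.4805, -0.2059, 0.3564]
ee_rot: [0.998, -0.059, 0.004, 0.003]
ft_force: [0.7, 0.2, -3.0]
grip_width: 0.777
```

```bash
python3 go.py .473 .106 .34 -0.108
```

```text
t 28.25 pos [ 0.4805 -0.2059  0.3564] jawyaw -0.1175 tilt [ 0.0073 -0.0072] grip 0.777 F [ 0.7  0.2 -3. ] q [ 0.66  0.16 -0.38  1.78  0.07  1.2   0.15]
turn units [ 0.07 -0.09 -0.11]  shift in CURRENT tool axes [-0.88 -6.18  0.28]  shift in TARGET tool axes [-0.82 -6.18  0.33]
```

>>> {"api": "servo_tool", "payload": {"motion": [[[-0.1,-0.8,0,0.05,-0.07,-0.08],[-0.1,-0.8,0.05,0,0,0],[-0.1,-0.8,0.05,0,0,0],[-0.1,-0.8,0.05,0,0,0],[-0.1,-0.8,0.05,0,0,0],[-0.1,-0.7,0.05,0,0,0],[-0.05,-0.5,0.05,0,0,0],[0,-0.3,0.05,0,0,0],[0,-0.1,0,0,0,0],[0,0,0,0,0,0]]]}}

```text
clock: 29.25
position: [0.4748, 0.0957, 0.3507]
ee_rot: [0.999, -0.05, 0.01, 0.004]
ft_force: [-0.5, 0.2, -3.4]
grip_width: 0.78
```

```bash
python3 go.py .473 .106 .29 -0.108
```

```text
t 29.25 pos [0.4748 0.0957 0.3507] jawyaw -0.0993 tilt [ 0.0186 -0.0092] grip 0.78 F [-0.5  0.2 -3.4] q [ 0.32  0.1  -0.65  1.87  0.08  1.17 -0.45]
turn units [ 0.08 -0.22  0.1 ]  shift in CURRENT tool axes [-0.08 -0.21  1.21]  shift in TARGET tool axes [-0.06 -0.2   1.21]
```

>>> {"api": "servo_tool", "payload": {"motion": [[[-0.03,-0.1,0.1,0.08,-0.22,0.1],[-0.03,-0.1,0.25,0,0,0],[0,0,0.3,0,0,0],[0,0,0.2,0,0,0],[0,0,0,0,0,0]]]}}

```text
clock: 29.75
position: [0.473, 0.1031, 0.3052]
ee_rot: [0.998, -0.058, -0.001, 0.001]
ft_force: [-0.0, 0.7, -2.7]
grip_width: 0.787
```

```bash
python3 go.py .473 .106 .28 -0.108
```

```text
t 29.75 pos [0.473  0.1031 0.3052] jawyaw -0.1151 tilt [-0.0016 -0.001 ] grip 0.787 F [-0.   0.7 -2.7] q [ 0.3   0.16 -0.65  1.92  0.11  1.1  -0.51]
turn units [ 0.01  0.02 -0.08]  shift in CURRENT tool axes [-0.   -0.06  0.5 ]  shift in TARGET tool axes [-0.01 -0.06  0.5 ]
```

>>> {"api": "servo_tool", "payload": {"motion": [[[0,-0.06,0.1,0.01,0.02,-0.08],[0,0,0.2,0,0,0],[0,0,0.2,0,0,0],[0,0,0,0,0,0]]]}}

```text
clock: 30.15
position: [0.4736, 0.1058, 0.2783]
ee_rot: [0.999, -0.054, 0.0, 0.0]
ft_force: [-0.9, -0.1, -2.8]
grip_width: 0.783
```

```bash
python3 go.py .473 .106 .267 -0.108
```

```text
t 30.15 pos [0.4736 0.1058 0.2783] jawyaw -0.1086 tilt [ 0.0006 -0.0003] grip 0.783 F [-0.9 -0.1 -2.8] q [ 0.29  0.2  -0.65  1.94  0.14  1.04 -0.53]
turn units [ 0.   -0.01 -0.01]  shift in CURRENT tool axes [-0.01 -0.    0.23]  shift in TARGET tool axes [-0.01 -0.    0.23]
```

```bash
python3 -c "
from h import *
grab('side','side8');grab('top','top8');s=cv2.imread('pics/side8.png');t=cv2.imread('pics/top8.png')
a=cv2.resize(t[130:230,190:300],None,fx=3.6,fy=3.6);b=cv2.resize(s[120:220,180:290],None,fx=3.6,fy=3.6)
cv2.imwrite('pics/v8.png',np.hstack([a,b]))"
```

```text
(no output)
```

View pics/v8.png

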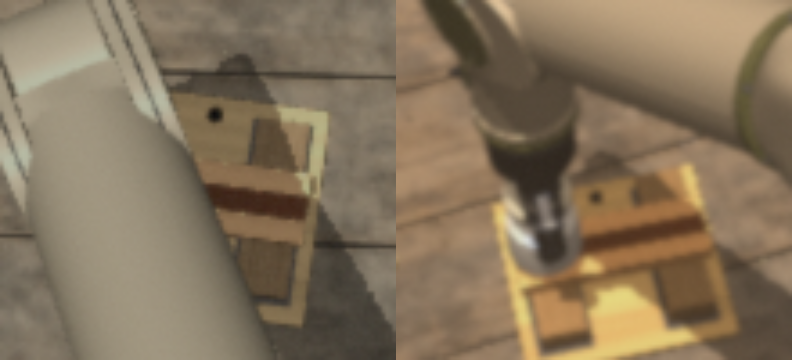

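The jar hangs upright over the left band. I'll lower it the last 11-12 mm.

>>> {"api": "servo_tool", "payload": {"motion": [[[-0.01,0,0.1,0,0,0],[0,0,0.08,0,0,0],[0,0,0.04,0,0,0],[0,0,0,0,0,0]]]}}

```text
clock: 30.65
position: [0.4738, 0.1062, 0.2684]
ee_rot: [0.999, -0.054, 0.002, -0.0]
ft_force: [-0.1, 0.3, -3.1]
grip_width: 0.776
```

```bash
python3 go.py .473 .106 .2665 -0.108
```

```text
t 30.65 pos [0.4738 0.1062 0.2684] jawyaw -0.1087 tilt [0.0037 0.    ] grip 0.776 F [-0.1  0.3 -3.1] q [ 0.28  0.21 -0.65  1.95  0.15  1.02 -0.54]
turn units [-0.   -0.04 -0.01]  shift in CURRENT tool axes [-0.02  0.    0.04]  shift in TARGET tool axes [-0.02  0.    0.04]
```

>>> {"api": "servo_tool", "payload": {"motion": [[[-0.02,0,0.04,0,-0.04,0],[0,0,0.01,0,0,0],[0,0,0,0,0,0]]]}}

```text
clock: 30.95
position: [0.4728, 0.1063, 0.2662]
ee_rot: [0.999, -0.054, 0.0, -0.0]
ft_force: [-1.0, -0.4, -2.9]
grip_width: 0.775
```

```bash
python3 go.py .473 .106 .2665 -0.108
```

```text
t 30.95 pos [0.4728 0.1063 0.2662] jawyaw -0.1088 tilt [0.0002 0.0003] grip 0.775 F [-1.  -0.4 -2.9] q [ 0.28  0.22 -0.65  1.96  0.15  1.02 -0.54]
turn units [-0.   -0.   -0.01]  shift in CURRENT tool axes [ 0.    0.01 -0.01]  shift in TARGET tool axes [ 0.    0.01 -0.01]
```

>>> {"api": "servo_tool", "payload": {"motion": [[[0,0,0.02,0,0,0],[0,0,0,0,0,0]]]}}

```text
clock: 31.15
position: [0.473, 0.1065, 0.2664]
ee_rot: [0.999, -0.054, 0.0, 0.0]
ft_force: [0.3, -0.3, -2.2]
grip_width: 0.779
```

>>> {"api": "servo_tool", "payload": {"motion": [[[0,0,0.02,0,0,0],[0,0,0,0,0,0]]]}}

```text
clock: 31.35
position: [0.4732, 0.1066, 0.2663]
ee_rot: [0.999, -0.054, 0.001, 0.0]
ft_force: [-0.2, 0.4, -2.7]
grip_width: 0.781
```

>>> {"api": "servo_tool", "payload": {"motion": [[[0,0,0.05,0,0,0],[0,0,0,0,0,0]]]}}

```text
clock: 31.55
position: [0.4737, 0.1071, 0.2666]
ee_rot: [0.999, -0.055, 0.001, 0.001]
ft_force: [0.0, 0.1, -3.5]
grip_width: 0.783
```

>>> {"api": "servo_tool", "payload": {"motion": [[[0,0,0.06,0,0,0]]]}}

```text
clock: 31.65
position: [0.4741, 0.1074, 0.2659]
ee_rot: [0.998, -0.055, 0.002, 0.001]
ft_force: [-21.2, -6.4, 60.1]
grip_width: 0.779
```

```bash
python3 go.py .473 .106 .2655 -0.108; python3 go.py .473 .106 .2655 -0.108;python3 -c "
from h import *
grab('side','side9');s=cv2.imread('pics/side9.png')
crop(s,200,130,300,220,7,'v9')"
```

```text
t 31.65 pos [0.4741 0.1074 0.2659] jawyaw -0.1097 tilt [ 0.0033 -0.0024] grip 0.779 F [-21.2  -6.4  60.1] q [ 0.28  0.22 -0.65  1.95  0.16  1.02 -0.55]
turn units [ 0.02 -0.04 -0.02]  shift in CURRENT tool axes [-0.02  0.03  0.01]  shift in TARGET tool axes [-0.02  0.03  0.01]
t 31.65 pos [0.4741 0.1074 0.2659] jawyaw -0.1097 tilt [ 0.0033 -0.0024] grip 0.779 F [-21.2  -6.4  60.1] q [ 0.28  0.22 -0.65  1.95  0.16  1.02 -0.55]
turn units [ 0.02 -0.04 -0.02]  shift in CURRENT tool axes [-0.02  0.03  0.01]  shift in TARGET tool axes [-0.02  0.03  0.01]
```

View pics/v9.png

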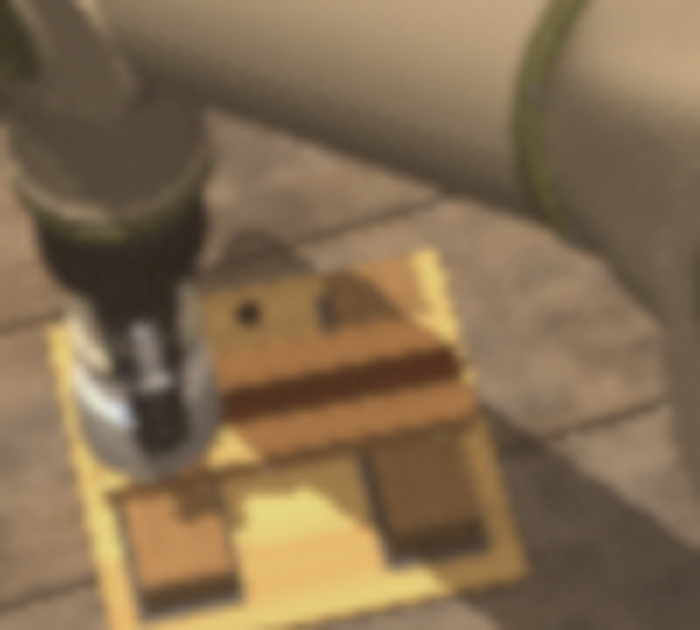

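The jar is firmly on the panel: that 60 N was the jar pressing down, and a hold row relaxes it. I'll relax, then release.

>>> {"api": "servo_tool", "payload": {"motion": [[[-0.01,0.01,0,0,0,0],[0,0,0,0,0,0]]]}}

```text
clock: 31.9
position: [0.4737, 0.1071, 0.2665]
ee_rot: [0.998, -0.055, 0.002, 0.001]
ft_force: [0.3, 0.1, -2.1]
grip_width: 0.778
```

```bash
python3 go.py .473 .106 .2665 -0.108
```

```text
t 31.9 pos [0.4737 0.1071 0.2665] jawyaw -0.1095 tilt [ 0.0045 -0.0028] grip 0.778 F [ 0.3  0.1 -2.1] q [ 0.28  0.22 -0.65  1.95  0.16  1.02 -0.55]
turn units [ 0.03 -0.06 -0.02]  shift in CURRENT tool axes [-0.01  0.02  0.  ]  shift in TARGET tool axes [-0.01  0.02  0.  ]
```

>>> {"api": "servo_tool", "payload": {"motion": [[[0,0,0,0.03,-0.06,0],[0,0,0,0,0,0],[0,0,0,0,0,0],[0,0,0,0,0,0],[0,0,0,0,0,0],[0,0,-0.1,0,0,0],[0,0,-0.2,0,0,0],[0,0,-0.3,0,0,0],[0,0,-0.4,0,0,0],[0,0,-0.5,0,0,0],[0,0,-0.3,0,0,0],[0,0,0,0,0,0]]], "jaw": 0}}

```text
clock: 33.1
position: [0.4739, 0.1075, 0.3632]
ee_rot: [0.999, -0.054, 0.001, -0.001]
ft_force: [-0.7, 0.2, -0.5]
grip_width: 1.0
```

```bash
python3 go.py .5382 .4236 .36 -0.108
```

```text
t 33.1 pos [0.4739 0.1075 0.3632] jawyaw -0.1084 tilt [0.0013 0.0023] grip 1.0 F [-0.7  0.2 -0.5] q [ 0.31  0.1  -0.66  1.85  0.06  1.21 -0.47]
turn units [-0.03 -0.01 -0.01]  shift in CURRENT tool axes [ 0.59 -6.42  0.08]  shift in TARGET tool axes [ 0.6  -6.42  0.06]
```

>>> {"api": "servo_tool", "payload": {"motion": [[[0,-0.4,0,0,0,0],[0.05,-0.7,0,0,0,0],[0.05,-0.8,0,0,0,0],[0.1,-0.8,0,0,0,0],[0.1,-0.8,0,0,0,0],[0.1,-0.8,0,0,0,0],[0.1,-0.8,0,0,0,0],[0.1,-0.6,0,0,0,0],[0,-0.3,0,0,0,0],[0,-0.1,0,0,0,0],[0,0,0,0,0,0]]]}}

```text
clock: 34.2
position: [0.5396, 0.4161, 0.3567]
ee_rot: [0.998, -0.058, -0.002, 0.001]
ft_force: [0.1, -0.5, -0.1]
grip_width: 1.001
```

```bash
python3 go.py .5382 .4236 .25 -0.108;python3 -c "
from h import *
grab('side','sideA');grab('top','topA');s=cv2.imread('pics/sideA.png');t=cv2.imread('pics/topA.png')
a=cv2.resize(t[120:240,90:300],None,fx=3,fy=3);b=cv2.resize(s[120:240,90:300],None,fx=3,fy=3)
cv2.imwrite('pics/vA.png',cv2.resize(np.vstack([a,b]),(525,600)))"
```

```text
t 34.2 pos [0.5396 0.4161 0.3567] jawyaw -0.1156 tilt [-0.0032 -0.0025] grip 1.001 F [ 0.1 -0.5 -0.1] q [-0.25  0.58 -0.71  1.32  0.37  1.37 -1.07]
turn units [ 0.03  0.03 -0.09]  shift in CURRENT tool axes [-0.04 -0.15  2.13]  shift in TARGET tool axes [-0.04 -0.15  2.13]
```

View pics/vA.png

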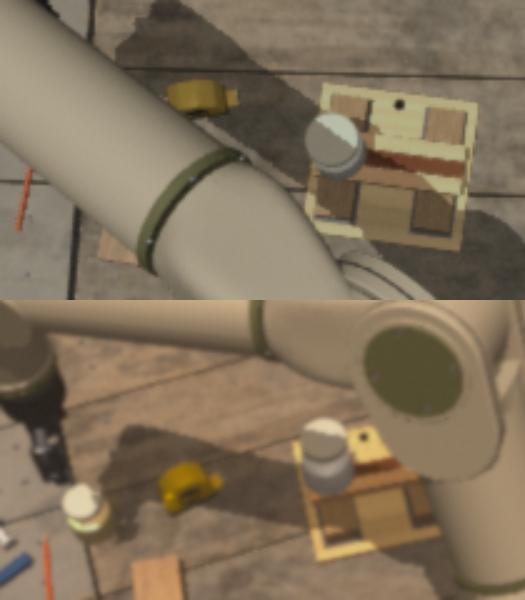

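The tall jar stands upright on the panel, and the hand is above the small jar. Descending.

>>> {"api": "servo_tool", "payload": {"motion": [[[-0.04,-0.15,0.2,0.03,0.03,-0.09],[0,0,0.4,0,0,0],[0,0,0.5,0,0,0],[0,0,0.5,0,0,0],[0,0,0.2,0,0,0],[0,0,0,0,0,0]]]}}

```text
clock: 34.9
position: [0.5404, 0.4184, 0.2639]
ee_rot: [0.998, -0.057, 0.003, 0.001]
ft_force: [-0.3, -0.6, 0.0]
grip_width: 1.001
```

```bash
python3 go.py .5382 .4236 .19 -0.108
```

```text
t 34.9 pos [0.5404 0.4184 0.2639] jawyaw -0.1135 tilt [ 0.0051 -0.0013] grip 1.001 F [-0.3 -0.6  0. ] q [-0.26  0.66 -0.68  1.42  0.43  1.21 -1.1 ]
turn units [ 0.01 -0.06 -0.06]  shift in CURRENT tool axes [-0.06 -0.1   1.48]  shift in TARGET tool axes [-0.05 -0.1   1.48]
```

>>> {"api": "servo_tool", "payload": {"motion": [[[-0.05,-0.1,0.1,0.01,-0.06,-0.06],[0,0,0.2,0,0,0],[0,0,0,0,0,0]]]}}

```text
clock: 35.2
position: [0.5389, 0.4243, 0.2501]
ee_rot: [0.999, -0.054, 0.001, -0.001]
ft_force: [0.2, -0.4, -0.2]
grip_width: 0.997
```

```bash
python3 go.py .5382 .4236 .19 -0.108;python3 -c "
from h import *
grab('side','sideB');s=cv2.imread('pics/sideB.png')
crop(s,90,150,170,230,7,'vB')"
```

```text
t 35.2 pos [0.5389 0.4243 0.2501] jawyaw -0.1083 tilt [0.002  0.0021] grip 0.997 F [ 0.2 -0.4 -0.2] q [-0.27  0.68 -0.68  1.42  0.44  1.19 -1.11]
turn units [-0.03 -0.02 -0.  ]  shift in CURRENT tool axes [-0.01  0.02  1.2 ]  shift in TARGET tool axes [-0.01  0.01  1.2 ]
```

View pics/vB.png

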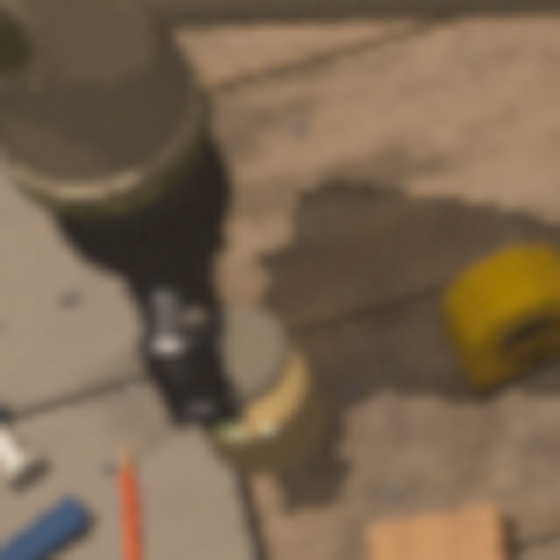

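>>> {"api": "servo_tool", "payload": {"motion": [[[-0.01,0.02,0.15,-0.03,-0.02,0],[0,0,0.2,0,0,0],[0,0,0.2,0,0,0],[0,0,0.15,0,0,0],[0,0,0,0,0,0]]]}}

```text
clock: 35.75
position: [0.5385, 0.4238, 0.2138]
ee_rot: [0.999, -0.054, 0.001, -0.001]
ft_force: [-0.7, -0.6, 0.1]
grip_width: 0.997
```

```bash
python3 go.py .5382 .4236 .19 -0.108
```

```text
t 35.75 pos [0.5385 0.4238 0.2138] jawyaw -0.1082 tilt [0.0017 0.0011] grip 0.997 F [-0.7 -0.6  0.1] q [-0.28  0.71 -0.66  1.45  0.46  1.14 -1.12]
turn units [-0.01 -0.02 -0.  ]  shift in CURRENT tool axes [-0.01  0.01  0.48]  shift in TARGET tool axes [-0.01  0.    0.48]
```

>>> {"api": "servo_tool", "payload": {"motion": [[[-0.01,0,0.15,-0.01,-0.02,0],[0,0,0.2,0,0,0],[0,0,0.12,0,0,0],[0,0,0,0,0,0]]]}}

```text
clock: 36.15
position: [0.5379, 0.4239, 0.188]
ee_rot: [0.999, -0.054, -0.0, -0.0]
ft_force: [-0.0, 0.2, 0.5]
grip_width: 1.0
```

```bash
python3 go.py .5382 .4236 .19 -0.108
```

```text
t 36.15 pos [0.5379 0.4239 0.188 ] jawyaw -0.1083 tilt [-0.0006  0.0002] grip 1.0 F [-0.   0.2  0.5] q [-0.29  0.74 -0.65  1.46  0.48  1.1  -1.14]
turn units [-0.    0.01 -0.  ]  shift in CURRENT tool axes [ 0.01  0.   -0.04]  shift in TARGET tool axes [ 0.01  0.   -0.04]
```

>>> {"api": "servo_tool", "payload": {"motion": [[[0,0,0,0,0,0],[0,0,0,0,0,0],[0,0,0,0,0,0],[0,0,0,0,0,0],[0,0,0,0,0,0],[0,0,0,0,0,0],[0,0,0,0,0,0],[0,0,0,0,0,0]]], "jaw": 255, "force": 50}}

```text
clock: 36.95
position: [0.538, 0.424, 0.1884]
ee_rot: [0.999, -0.054, -0.0, -0.0]
ft_force: [0.2, -0.0, -1.6]
grip_width: 0.659
```

```bash
python3 go.py .460 -.0135 .34 -0.108
```

```text
t 36.95 pos [0.538  0.424  0.1884] jawyaw -0.1082 tilt [-0.0003  0.0005] grip 0.659 F [ 0.2 -0.  -1.6] q [-0.29  0.74 -0.65  1.46  0.48  1.1  -1.14]
turn units [-0.01  0.   -0.  ]  shift in CURRENT tool axes [-0.61  8.86 -3.04]  shift in TARGET tool axes [-0.61  8.87 -3.03]
```

>>> {"api": "servo_tool", "payload": {"motion": [[[0,0,-0.1,0,0,0],[0,0,-0.3,0,0,0],[0,0,-0.5,0,0,0],[0,0,-0.6,0,0,0],[-0.1,0,-0.7,0,0,0],[-0.1,0,-0.7,0,0,0],[-0.1,0,-0.6,0,0,0],[-0.1,0.2,-0.5,0,0,0],[-0.1,0.4,-0.2,0,0,0],[-0.05,0.6,0,0,0,0],[-0.05,0.7,0,0,0,0],[0,0.7,0,0,0,0]]]}}

```text
clock: 38.15
position: [0.4881, 0.2997, 0.4192]
ee_rot: [0.999, -0.048, 0.002, -0.004]
ft_force: [0.0, -0.1, -0.7]
grip_width: 0.665
```

```bash
python3 go.py .460 -.0135 .40 -0.108
```

```text
t 38.15 pos [0.4881 0.2997 0.4192] jawyaw -0.0967 tilt [0.0044 0.0075] grip 0.665 F [ 0.  -0.1 -0.7] q [ 0.01  0.29 -0.77  1.55  0.2   1.37 -0.88]
turn units [-0.09 -0.04  0.13]  shift in CURRENT tool axes [0.04 6.29 0.33]  shift in TARGET tool axes [0.12 6.29 0.38]
```

>>> {"api": "servo_tool", "payload": {"motion": [[[0,0.8,0,-0.05,-0.02,0.1],[0,0.8,0,0,0,0],[0,0.8,0,0,0,0],[0,0.8,0,0,0,0],[0,0.8,0,0,0,0],[0,0.8,0,0,0,0],[0,0.6,0,0,0,0],[0,0.4,0,0,0,0],[0,0.2,0,0,0,0],[0,0,0,0,0,0]]]}}

```text
clock: 39.15
position: [0.4494, -0.0105, 0.4297]
ee_rot: [0.999, -0.053, 0.008, 0.0]
ft_force: [0.3, -0.5, -2.9]
grip_width: 0.664
```

```bash
python3 go.py .460 -.0135 .30 -0.108
```

```text
t 39.15 pos [ 0.4494 -0.0105  0.4297] jawyaw -0.1053 tilt [ 0.0165 -0.0016] grip 0.664 F [ 0.3 -0.5 -2.9] q [ 0.48 -0.06 -0.54  1.84 -0.03  1.33 -0.15]
turn units [-0.   -0.19  0.03]  shift in CURRENT tool axes [0.17 0.04 2.6 ]  shift in TARGET tool axes [0.22 0.04 2.59]
```

>>> {"api": "servo_tool", "payload": {"motion": [[[0.1,0.02,0.1,0,-0.19,0.03],[0.1,0.02,0.3,0,0,0],[0,0,0.5,0,0,0],[0,0,0.5,0,0,0],[0,0,0.4,0,0,0],[0,0,0.2,0,0,0],[0,0,0,0,0,0]]]}}

```text
clock: 39.85
position: [0.4621, -0.0034, 0.3267]
ee_rot: [0.999, -0.047, -0.001, -0.002]
ft_force: [-0.5, -0.3, -2.5]
grip_width: 0.667
```

```bash
python3 go.py .460 -.0135 .265 -0.108;python3 -c "
from h import *
grab('side','sideC');grab('top','topC');s=cv2.imread('pics/sideC.png');t=cv2.imread('pics/topC.png')
a=cv2.resize(t[130:230,190:300],None,fx=3.6,fy=3.6);b=cv2.resize(s[120:220,180:290],None,fx=3.6,fy=3.6)
cv2.imwrite('pics/vC.png',np.hstack([a,b]))"
```

```text
t 39.85 pos [ 0.4621 -0.0034  0.3267] jawyaw -0.0943 tilt [-0.002   0.0037] grip 0.667 F [-0.5 -0.3 -2.5] q [ 0.46  0.07 -0.56  1.95  0.04  1.13 -0.21]
turn units [-0.04  0.03  0.16]  shift in CURRENT tool axes [-0.02  0.21  1.23]  shift in TARGET tool axes [-0.02  0.2   1.23]
```

View pics/vC.png

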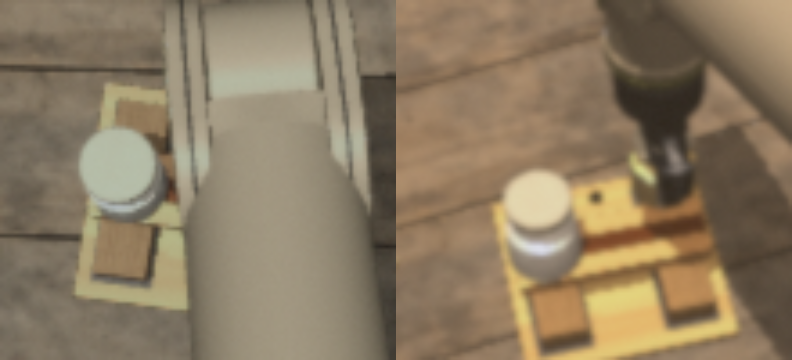

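The tall jar is still upright and centred over the left bearer. The small jar is just above the right end of the panel. I'll correct and lower.

>>> {"api": "servo_tool", "payload": {"motion": [[[-0.01,0.1,0.1,-0.04,0.03,0.16],[-0.01,0.1,0.2,0,0,0],[0,0,0.3,0,0,0],[0,0,0.2,0,0,0],[0,0,0,0,0,0]]]}}

```text
clock: 40.45
position: [0.4616, -0.0153, 0.2886]
ee_rot: [0.998, -0.056, 0.004, 0.001]
ft_force: [0.2, 0.9, -1.1]
grip_width: 0.666
```

```bash
python3 go.py .460 -.0135 .249 -0.108
```

```text
t 40.45 pos [ 0.4616 -0.0153  0.2886] jawyaw -0.1116 tilt [ 0.0085 -0.0022] grip 0.666 F [ 0.2  0.9 -1.1] q [ 0.46  0.11 -0.55  2.    0.07  1.04 -0.23]
turn units [ 0.01 -0.1  -0.04]  shift in CURRENT tool axes [-0.04 -0.03  0.79]  shift in TARGET tool axes [-0.04 -0.03  0.79]
```

>>> {"api": "servo_tool", "payload": {"motion": [[[-0.04,-0.03,0.1,0.01,-0.1,-0.04],[0,0,0.2,0,0,0],[0,0,0.2,0,0,0],[0,0,0,0,0,0]]]}}

```text
clock: 40.85
position: [0.4599, -0.0137, 0.2622]
ee_rot: [0.999, -0.054, 0.0, 0.0]
ft_force: [-0.1, -0.2, -2.7]
grip_width: 0.665
```

```bash
python3 go.py .460 -.0135 .249 -0.108
```

```text
t 40.85 pos [ 0.4599 -0.0137  0.2622] jawyaw -0.1081 tilt [ 0.0003 -0.0005] grip 0.665 F [-0.1 -0.2 -2.7] q [ 0.45  0.15 -0.55  2.02  0.1   0.99 -0.25]
turn units [ 0.01 -0.   -0.  ]  shift in CURRENT tool axes [ 0.   -0.    0.26]  shift in TARGET tool axes [ 0.   -0.    0.26]
```

>>> {"api": "servo_tool", "payload": {"motion": [[[0,0,0.12,0,0,0],[0,0,0.1,0,0,0],[0,0,0.04,0,0,0],[0,0,0,0,0,0]]]}}

```text
clock: 41.25
position: [0.4602, -0.0136, 0.2483]
ee_rot: [0.999, -0.054, 0.0, 0.0]
ft_force: [-0.7, -1.1, -1.4]
grip_width: 0.658
```

```bash
python3 go.py .460 -.0135 .2484 -0.108
```

```text
t 41.25 pos [ 0.4602 -0.0136  0.2483] jawyaw -0.1079 tilt [ 0.0007 -0.0003] grip 0.658 F [-0.7 -1.1 -1.4] q [ 0.45  0.17 -0.55  2.03  0.11  0.96 -0.27]
turn units [ 0.   -0.01  0.  ]  shift in CURRENT tool axes [-0. -0. -0.]  shift in TARGET tool axes [-0. -0. -0.]
```

Exactly at contact height. Releasing and rising.

>>> {"api": "servo_tool", "payload": {"motion": [[[0,0,0,0,0,0],[0,0,0,0,0,0],[0,0,0,0,0,0],[0,0,0,0,0,0],[0,0,0,0,0,0],[0,0,-0.1,0,0,0],[0,0,-0.2,0,0,0],[0,0,-0.3,0,0,0],[0,0,-0.5,0,0,0],[0,0,-0.5,0,0,0],[0,0,-0.4,0,0,0],[0,0,0,0,0,0]]], "jaw": 0}}

```text
clock: 42.45
position: [0.4604, -0.0129, 0.3577]
ee_rot: [0.999, -0.053, 0.003, 0.0]
ft_force: [0.6, 0.9, -1.0]
grip_width: 1.003
```

>>> {"api": "servo_tool", "payload": {"motion": [[[0,0.4,-0.1,0,0,0],[0,0.6,-0.1,0,0,0],[0,0.8,0,0,0,0],[0,0.8,0,0,0,0],[0,0.8,0,0,0,0],[0,0.8,0,0,0,0],[0,0.6,0,0,0,0],[0,0.4,0,0,0,0],[0,0.2,0,0,0,0],[0,0,0,0,0,0]]]}}

```text
clock: 43.45
position: [0.4296, -0.2897, 0.369]
ee_rot: [0.999, -0.051, 0.003, -0.0]
ft_force: [-0.3, 0.4, 0.6]
grip_width: 1.003
```

```bash
python3 go.py;python3 - <<'E'
from meas import *
grab('side','sideD');grab('top','topD');s=cv2.imread('pics/sideD.png');t=cv2.imread('pics/topD.png')
a=cv2.resize(t[130:230,190:300],None,fx=3.6,fy=3.6);b=cv2.resize(s[120:220,180:290],None,fx=3.6,fy=3.6)
cv2.imwrite('pics/vD.png',np.hstack([a,b]))
cv2.imwrite('pics/vD2.png',cv2.resize(np.hstack([t,s]),(800,300)))
E
```

```text
t 43.45 pos [ 0.4296 -0.2897  0.369 ] jawyaw -0.102 tilt [ 0.007  -0.0002] grip 1.003 F [-0.3  0.4  0.6] q [ 0.76  0.13 -0.28  1.78  0.04  1.23  0.37]
```

View pics/vD.png

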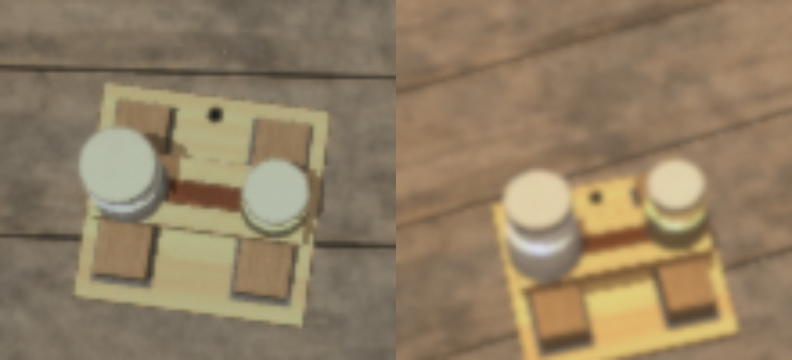

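View pics/vD2.png

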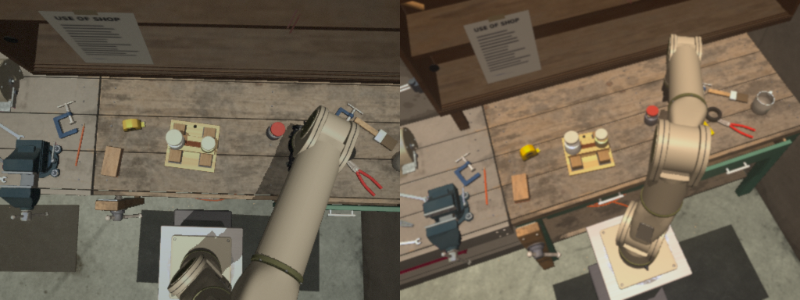

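Both jars stand upright on the panel and the unused things look untouched. One last measurement of lids and the unmoved objects.

```bash
python3 - <<'E'
from meas import *
t=cv2.imread('pics/topD.png')
yaw=-.108;c0=np.array([466.5,46.3]);Rm=np.array([[np.cos(yaw),-np.sin(yaw)],[np.sin(yaw),np.cos(yaw)]])
for n,r,z in (("tall",(208,160,238,190),.154),("small",(252,170,280,196),.132)):
    x0,y0,x1,y1=r;k=8
    a=cv2.resize(t[y0:y1,x0:x1],None,fx=k,fy=k,interpolation=cv2.INTER_CUBIC);h=cv2.cvtColor(a,cv2.COLOR_BGR2HSV).astype(int)
    m=((h[...,2]>160)&(h[...,1]<55)).astype(np.uint8)*255
    m=cv2.morphologyEx(m,cv2.MORPH_OPEN,cv2.getStructuringElement(cv2.MORPH_ELLIPSE,(71,71)))
    cs,_=cv2.findContours(m,cv2.RETR_EXTERNAL,cv2.CHAIN_APPROX_NONE);c=max(cs,key=cv2.contourArea)
    cv2.drawContours(a,[c],-1,(255,0,255),1);cv2.imwrite(f"pics/fin_{n}.png",cv2.copyMakeBorder(a,0,250-a.shape[0],0,2,0))
    W=plane("top",(c[:,0]+.5)/k-.5+np.array([x0,y0]),z)[:,:2].astype(np.float32)*1000
    e=cv2.fitEllipse(W.reshape(-1,1,2)); print(n,np.round(e[0],1),np.round(e[1],1),"board frame",(Rm.T@(np.array(e[0])-c0)).round(1))
cv2.imwrite("pics/fin.png",np.hstack([cv2.imread("pics/fin_tall.png"),cv2.imread("pics/fin_small.png")]))
d=cv2.absdiff(cv2.imread('pics/top0.png'),t).max(2)
for n,(x,y,w,h) in dict(sand=(125,183,36,46),tape=(155,148,32,22)).items(): print(n,"diff mean",d[y:y+h,x:x+w].mean().round(2))
red=lambda h,a:((h[...,0]<8)|(h[...,0]>170))&(h[...,1]>115)
for f in("pics/top0.png","pics/topD.png"):
    p,_=rectmask(cv2.imread(f),(342,150,370,178),red); print("mid",p.mean(0).round(2))
p,c=rectmask(t,(205,165,285,198),lambda h,a:(h[...,1]>115)&(h[...,0]<14),"m_dark2");print("panel strip yaw",worldrect("top",p,.060))
E
```

```text
tall [474.5 107.4] [56.7 58.4] board frame [ 1.4 61.6]
small [460.7 -15.4] [49.3 49.8] board frame [  0.9 -61.9]
sand diff mean 2.91
tape diff mean 2.99
mid [355.24 164.73]
mid [355.3  164.82]
panel strip yaw (array([466.8,  43.1]), array([17.8, 60.4]), 1.4628, (466.6, 43.5))
```

View pics/fin.png

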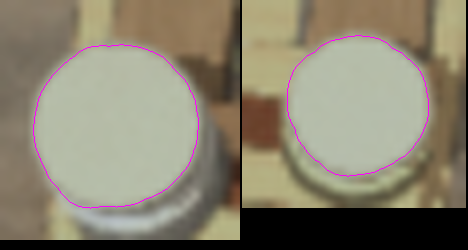

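```bash
python3 - <<'E'
from meas import *
from workcell import order
for f in("pics/top0.png","pics/topD.png"):
    t=cv2.imread(f)
    p,_=rectmask(t,(125,182,160,230),lambda h,a:(h[...,1]>70)&(h[...,2]>140));print("sand",worldrect("top",p,.029)[0],worldrect("top",p,.029)[2])
    p,_=rectmask(t,(153,148,190,172),lambda h,a:(h[...,1]>120)&(h[...,0]>18));print("tape",p.mean(0).round(2))
print(order.hand_in())
E
```

```text
sand [392.8 363.6] -0.1263
tape [168.86 159.89]
sand [392.9 363.6] -0.1277
tape [169.   159.68]
the job is handed in; nothing more can be done
None
```

The job is done and was handed in at about 43.5 s. One oak bearer lies along each dark band, the panel lies across both, the tallest jar stands over the left band and the smallest over the right. The hand was raised and clear of everything at the end.

Last checks, from the top camera:

| Item | Offset from target |
|---|---|
| Bearers | left within 0.5 mm, right about 1 mm to the right; both within 0.003 rad |
| Panel | about 0.5 mm off centre, square to about 0.002 rad (taken before the jars went on; afterwards its strip yaw was 1.4628, on target) |
| Tall jar | (1.4, 1.6) mm in x, y on the board |
| Small jar | (0.9, -1.9) mm in x, y on the board |

- **Jars:** Both stand upright.
- **Left alone:** The middle jar, sanding block and tape measure measured unmoved, within 0.2 px or 0.1 mm.

Two things did not go cleanly:
- **Side camera:** It read about 4 mm further in x on the two jars used than the top camera. I used the top camera, since it matched where the arm had set the bearers.
- **Setting down the tall jar:** I pressed it briefly onto the panel and the wrist read about 60 N, under the 120 N wrist limit. The hand was holding only the jar at that moment, and I relaxed it before letting go.

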